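# Seat the dowel pin and hold the try square on it

## Robot

A 6-joint arm with a two-finger parallel gripper is mounted at the origin on the work surface. World frame = base frame: x ahead of the robot, y to its left, z up, the work surface at z = 0. Lengths are in m, angles in rad, forces in N, time in s.
With the tool pointing down it reaches from about 0.25 to 0.725 m from the base axis. Payload 4 kg.
Tool frame: the origin (TCP) lies midway between the tips of the shut fingers; the grasp point (between the pads) lies 19 mm behind it; z points along the fingers, y is the direction in which the jaws open and shut (so a half turn about z gives the same grasp; the last joint's range is limited). The gripper opens to 85 mm and grips with 20 to 120 N. Pads are 22 mm wide; open, the fingers measure 114 mm over their backs; the gripper's body (76 mm by 85 mm) begins 54 mm behind the grasp point. The pads swing forward as they close: fully open they stand 13 mm farther back than shut.
Start: joints at [-1.111, 0.241, 0.005, 1.335, 0, 1.571], TCP at [0.222, -0.448, 0.231] pointing down, gripper open.
Joint ranges: [-2.72, 2.72], [-1.05, 1.87], [-1.09, 1.28], [-1.99, 2.15], [-1.42, 1.44], [-3.14, 3.14]. Speed limits (rad/s): [2.79, 2.79, 3.14, 3.14, 3.14, 3.14].

## Interface

Orientations are given as a unit quaternion [x, y, z, w].
In Python, from workcell import monitor, cams, order gives the robot as it stands.
- The arm moves only by the tool send_rows, never from a script. Its argument "moves" is a list of rows, each a list of 4 numbers: the shift along the tool's x, y, z as a fraction of full scale, then the turn about the tool's z as a fraction of full scale. A call has 1 to 20 rows; each row shifts and turns the commanded pose from where the row before left it, along the tool's axes as they then stand; what a row does not reach is not made up. Full scale, the value 1, is 100 cm for a shift and 0.1 rad for a turn. A row lasts 1/10 s, in which the tool goes at most 50 mm and 8.59 degrees, less where a joint would pass 70% of its speed; a pose out of reach is approached as far as the arm can. A call with a number of a shift or a turn outside -1 to 1 is refused whole. A call with a gripper value outside its range is refused whole. "claw" is the gripper's target within -1 to 1 (fully open at 1, half-way at 0, shut at -1), set as the call begins (left out, the last holds). The fingers move at their own pace and stop on an object; the grip force is fixed at half the most. Time passes only in rows, so rows that do not move let the fingers close. It gives the time, the measured TCP pose, the force and the opening at its end, in the units of the state.
- monitor.get_obs(): the state, without advancing time (a new reading comes with each control period).
- cams.camera(name): name is "scene" or "side" or "wrist"; returns (picture, depth): 384x512x3 uint8, blue, green, red; 384x512 float32, m along the optical axis (not along the pixel's ray), 0 where there is no reading.
- cams.camera_info(name): a dict with "intrinsics" (3x3 intrinsics, pixels), "distortion" ([k1, k2, p1, p2, k3] as OpenCV has them; the pictures are not rectified), "T" (4x4, takes a point from camera to world coordinates); the wrist camera has in their place "mount" (4x4, takes a point from camera to tool coordinates, whose origin is the TCP and whose axes are the flange's). Camera axes: x right, y up, looking along -z (the intrinsics and any distortion apply to the point x, -y, -z); pixel columns grow to the right and rows downward; lengths in m; the calibration is good to about 2 mm. A picture is of the moment at which its call begins: read the wrist's pose just before it. camera_info takes no time and is no camera call.
- order.job_done(): hands the job in, once; it reports no verdict.
The state is a dict: "clock": time; "joint_pos": joint angles; "joint_vel": joint speeds; "tau": joint torques, N m; "eef_pos": TCP position; "tool_rot": TCP orientation; "ft_force": force on the tool from outside, world axes, zero at the start; "ft_torque": the same for the moment, N m; "grip_width": finger opening in m.
Only numpy, scipy, OpenCV 4.12 (cv2) and the standard library are available. Lean on these libraries where they do the work, as an engineer would, in place of code of your own. Each camera call takes 0.05 s, during which the arm holds its last target.

## Task

Press the tall dowel pin down until its shoulder is fully home in the cover plate. Then take the standing try square by its stock, set it upright on the plate and press it into the corner between plate and tall pin, so that the stock sits flat on the plate and the back edge of the blade touches the pin squarely along its middle. Finish while holding the square there, firmly pressed both down on the plate and against the pin; leave the other objects on the bench alone.

Things in the scene. Friction and masses are not known exactly. Their poses are not given: they have to be found in the camera images.
- plate: Dark steel gearbox cover plate, fixed flat on the bench: 140 (its x) x 320 (its y) x 20 mm thick. Origin: centre of its underside, z up; top face at z = 20 mm. Two dowel pins stand on its long middle line (x = 0), one 115 mm to each side of the centre; which of them is at which end varies. Between them the plate is bare.
- pin_seat: The tall dowel pin with its bore in the plate (the bore is fixed). Origin: on the pin's axis at the plate's top face, z up. The pin is a steel cylinder 30 mm in diameter with a 44 mm diameter shoulder at its foot; while the pin stands proud the shoulder shows up to 12 mm above the plate and keeps the square away, fully home it is flush with the plate.
- pin (a joint): How far the tall pin has been pressed down, in m: 0 = shoulder 12 mm proud, 0.012 = fully home against a hard stop. A stiff push fit: moves down at about 5 to 8 N (slowly, as it drags), stays where it is left.
- pin_top (a point): Centre of the flat top of the tall pin, on its axis; moves with the pin. 92 mm above the plate's top face at joint 0, 80 mm above it when fully home.
- short_seat: The other dowel pin, short and fixed, already home: 20 mm in diameter, 25 mm above the plate, not to be worked on. Origin: on its axis at the plate's top face.
- square: Try square, loose, 0.25 kg, standing upright on its stock on the bench. Hardwood stock 130 (x) x 20 (y) x 34 mm high (z). At its +x end a thin steel blade, 24 mm wide in x and 4 mm thick in y, rises from the stock to 110 mm above the underside; the blade's outer (back) edge and the end of the stock lie in one plane at x = +65 mm. Origin: centre of the stock's underside; x along the stock towards the blade, z up. Free stock to grip across its 20 mm: x = -65 to +41 mm.
- heel (a point): Outer corner of the square: bottom of the blade end, on the square's middle plane, at x = +65 mm of square, at the underside. With the square home in the corner it lies on the plate's top face, 15 mm from the pin's axis.
- cone: Bystander: blackened hollow synchro cone, 75 mm wide, 28 mm high. Origin: centre of its underside.
- knob: Bystander: tan bakelite gear knob, 46 mm wide, 50 mm high. Origin: centre of its underside.
- jaws: Bystander: nickel-plated caliper jaw set on a wood strip, 90 x 50 x 22 mm. Origin: centre of its underside.
Things that resemble listed ones, but are neither listed nor needed, are in the scene too. Of the things that look like the square, take the one that is farthest to the robot's right at the start.

How it is judged:
By the outcome, as a careful person would: the job done as asked, in the order asked, and still so for the second after the job is handed in, while the arm keeps its last pose, push and grip.
It also fails if it takes over 54 s, if anything falls off the work surface, if the arm or the gripper's body presses on something with over 40 N, if the wrist force passes 120 N, or if a joint passes its speed limit or range.

## Working session

There is one attempt and no reset: what is moved stays moved. The work goes in short steps, Python scripts to look and compute and a tool call to move; the robot and the scene stay as the last step left them, time stands still between calls to the robot, and variables do not carry over. Pictures are saved under pics/ and viewed, and the job is handed in when it is done.

Besides the shell and the picture viewer there is one more tool, called after ">>>" by a JSON object that holds its "api" and its "payload", one argument or row to a line. send_rows: Moves the arm, as the interface text tells. Its arguments: {"type":"object","properties":{"moves":{"type":"array","items":{"type":"array","items":{"type":"number","minimum":-1,"maximum":1}}},"claw":{"type":"number"}},"required":["moves"]}

```bash
ls; mkdir -p pics; cat > h.py <<'E'
import numpy as np, cv2
from workcell import monitor, cams, order
def save(name, fn):
    p,d=cams.camera(name); cv2.imwrite('pics/'+fn+'.png',p); np.savez('pics/'+fn+'.npz',p=p,d=d); return p,d
E
python3 - <<'E'
from h import *
np.set_printoptions(precision=4,suppress=True)
print(monitor.get_obs())
for c in ['scene','side','wrist']:
    print(c,cams.camera_info(c))
    save(c,c+'0')
E
```

```text
pics
{'clock': 0.0, 'joint_pos': array([-1.111 ,  0.2414,  0.0037,  1.3352,  0.    ,  1.5708]), 'joint_vel': array([ 0.0004, -0.0001,  0.0018,  0.0011,  0.0012, -0.0001]), 'tau': array([  0.0014, -37.2316,  25.241 ,   0.0171,   0.0002,  -0.    ]), 'eef_pos': array([ 0.2216, -0.4475,  0.2304]), 'tool_rot': array([ 0.9737,  0.2279, -0.0002, -0.001 ]), 'ft_force': array([-0.4062, -0.3302, -0.0945]), 'ft_torque': array([ 0.028 ,  0.0454, -0.0686]), 'grip_width': 0.0852178693911284}
scene {'intrinsics': array([[393.647 ,   0.    , 255.508 ],
       [  0.    , 393.647 , 186.9237],
       [  0.    ,   0.    ,   1.    ]]), 'distortion': array([-0.1202,  0.    ,  0.    ,  0.    ,  0.    ]), 'T': array([[ 0.3159, -0.6227,  0.7158,  1.2814],
       [ 0.9486,  0.2202, -0.2271, -0.1214],
       [-0.0162,  0.7508,  0.6603,  0.7865],
       [ 0.    ,  0.    ,  0.    ,  1.    ]])}
side {'intrinsics': array([[419.2481,   0.    , 252.5804],
       [  0.    , 419.2481, 195.878 ],
       [  0.    ,   0.    ,   1.    ]]), 'distortion': array([-0.0733,  0.    ,  0.    ,  0.    ,  0.    ]), 'T': array([[ 0.995 ,  0.0598, -0.0801,  0.4841],
       [-0.0998,  0.6496, -0.7537, -0.5957],
       [ 0.007 ,  0.7579,  0.6524,  0.6835],
       [ 0.    ,  0.    ,  0.    ,  1.    ]])}
wrist {'intrinsics': array([[333.8932,   0.    , 254.2938],
       [  0.    , 333.8932, 191.167 ],
       [  0.    ,   0.    ,   1.    ]]), 'distortion': array([-0.0447,  0.    ,  0.    ,  0.    ,  0.    ]), 'mount': array([[ 0.0001,  0.955 ,  0.2965,  0.0761],
       [ 1.    ,  0.0002, -0.0008,  0.0003],
       [-0.0008,  0.2965, -0.955 , -0.1431],
       [ 0.    ,  0.    ,  0.    ,  1.    ]])}
```

View pics/scene0.png

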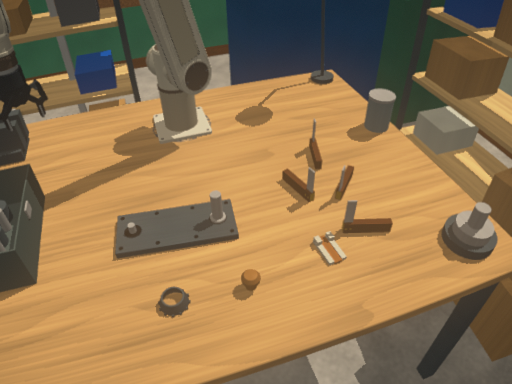

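View pics/side0.png

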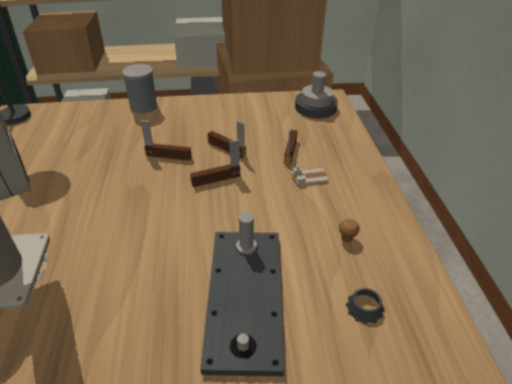

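View pics/wrist0.png

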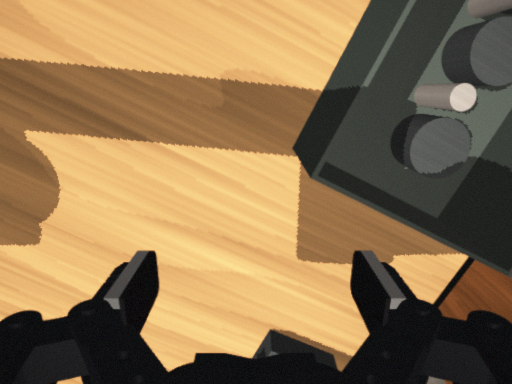

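```bash
cat >> h.py <<'E'
from scipy.spatial.transform import Rotation as R
np.set_printoptions(precision=4,suppress=True)
def wT(obs):
    T=np.eye(4);T[:3,:3]=R.from_quat(obs['tool_rot']).as_matrix();T[:3,3]=obs['eef_pos']
    return T@cams.camera_info('wrist')['mount']
def rays(cam,uv,T=None):
    i=cams.camera_info(cam); T=i['T'] if T is None else T
    n=cv2.undistortPoints(np.array(uv,float).reshape(-1,1,2),i['intrinsics'],i['distortion']).reshape(-1,2)
    d=np.c_[n[:,0],-n[:,1],-np.ones(len(n))]@T[:3,:3].T
    return T[:3,3],d
def onz(cam,uv,z,T=None):
    o,d=rays(cam,uv,T); return o+d*((z-o[2])/d[:,2])[:,None]
def proj(cam,P,T=None):
    i=cams.camera_info(cam); T=i['T'] if T is None else T
    c=(np.atleast_2d(P)-T[:3,3])@T[:3,:3]; c=c*[1,-1,-1]
    return cv2.projectPoints(c,np.zeros(3),np.zeros(3),i['intrinsics'],i['distortion'])[0].reshape(-1,2)
E
python3 - <<'E'
from h import *
s=cv2.imread('pics/scene0.png'); d=cv2.imread('pics/side0.png')
a=cv2.resize(s[110:270,100:300],(800,640),interpolation=cv2.INTER_CUBIC)[:600]
cv2.imwrite('pics/s_plate.png',a)
cv2.imwrite('pics/s_sq.png',cv2.resize(s[115:265,260:420],(640,600),interpolation=cv2.INTER_CUBIC))
cv2.imwrite('pics/d_sq.png',cv2.resize(d[105:205,130:340],(800,381),interpolation=cv2.INTER_CUBIC))
cv2.imwrite('pics/d_plate.png',cv2.resize(d[205:380,190:300],(377,600),interpolation=cv2.INTER_CUBIC))
print('scene cand',onz('scene',[(298,185),(316,152),(344,183),(367,227)],.017))
print('side cand',onz('side',[(168,152),(227,144),(216,176),(291,147)],.017))
E
```

```text
scene cand [[0.4811 0.2652 0.017 ]
 [0.3484 0.3862 0.017 ]
 [0.5187 0.399  0.017 ]
 [0.6996 0.3723 0.017 ]]
side cand [[0.3505 0.3819 0.017 ]
 [0.516  0.4064 0.017 ]
 [0.4799 0.2611 0.017 ]
 [0.6953 0.3751 0.017 ]]
```

View pics/s_sq.png

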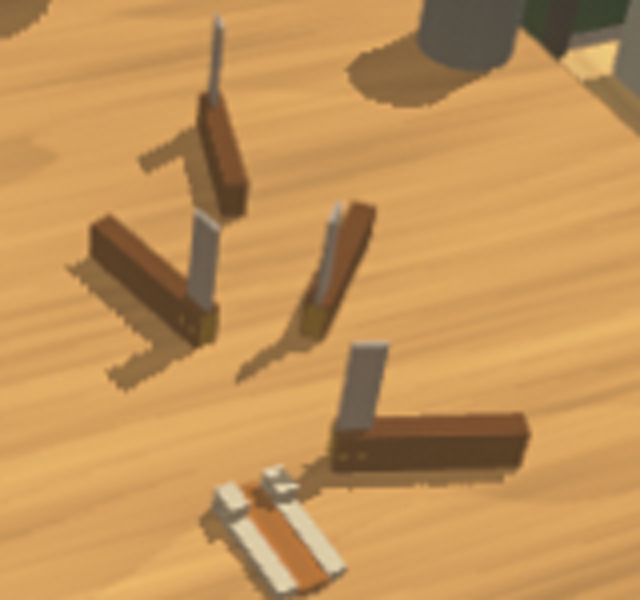

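View pics/d_sq.png

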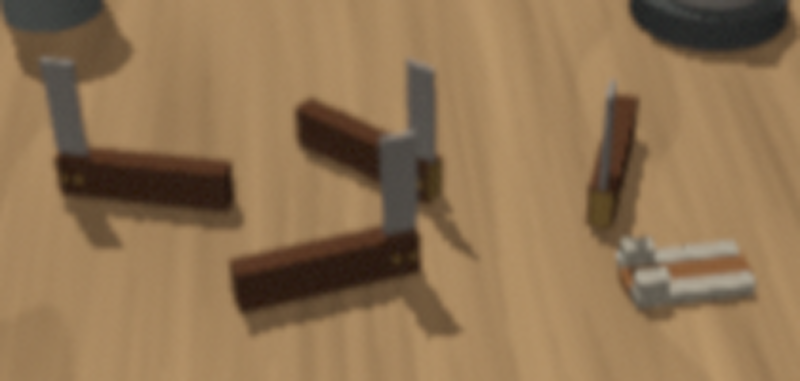

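View pics/d_plate.png

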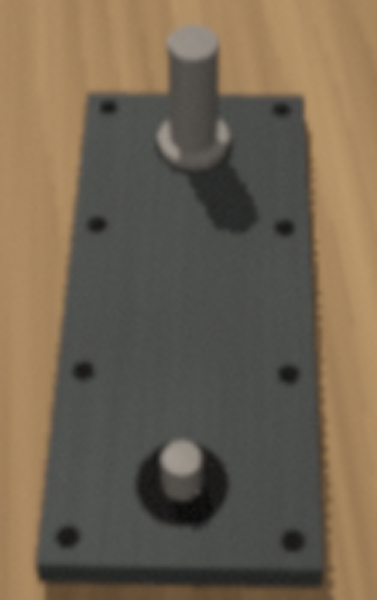

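View pics/s_plate.png

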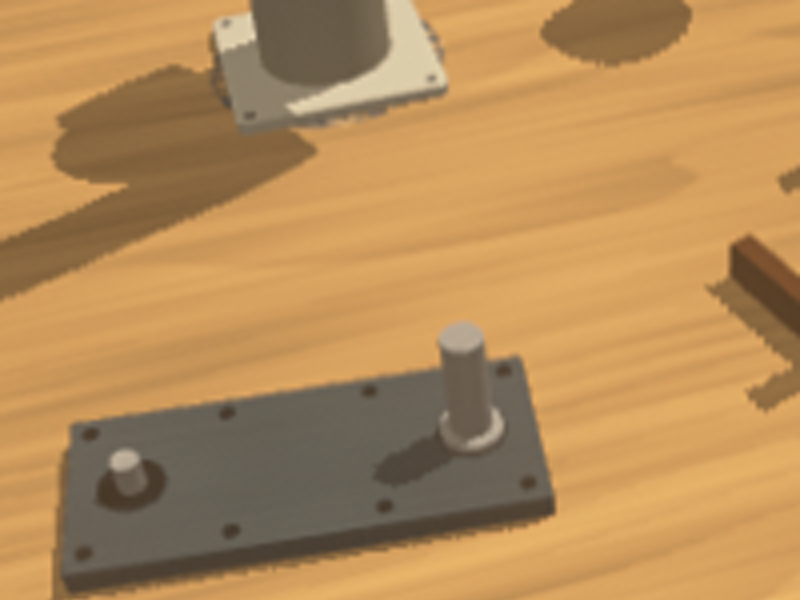

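```bash
python3 - <<'E'
from h import *
print('side pl',onz('side',[(216.2,232.7),(278.4,233.3),(283.9,371.3),(201.7,369.8)],.02))
print('scene pl',onz('scene',[(118,216.2),(230,200),(238,235),(116.2,253.7)],.02))
print('tall',onz('side',[(246.3,217.2)],.112),onz('scene',[(215.2,194.5)],.112))
print('short',onz('side',[(243,339)],.045),onz('scene',[(131,225)],.045))
# square A: top of stock corners, crops
sc=lambda p:[260+p[0]/4,115+p[1]/4]
sd=lambda p:[130+p[0]*210/800,105+p[1]*100/381]
print('stock top scene', onz('scene',[sc(p) for p in [(90,225),(110,215),(190,322),(215,308)]],.034))
print('stock top side', onz('side',[sd(p) for p in [(232,262),(385,230),(417,232)]],.034))
print('blade top', onz('scene',[sc((206,214))],.11),onz('side',[sd((398,135))],.11))
print('bottom heel',onz('scene',[sc((195,347)),sc((217,338))],0))
E
```

```text
side pl [[ 0.4735  0.0545  0.02  ]
 [ 0.6096  0.04    0.02  ]
 [ 0.5728 -0.2749  0.02  ]
 [ 0.438  -0.2595  0.02  ]]
scene pl [[ 0.4398 -0.2574  0.02  ]
 [ 0.4797  0.056   0.02  ]
 [ 0.6146  0.0397  0.02  ]
 [ 0.5757 -0.2712  0.02  ]]
tall [[0.5356 0.0015 0.112 ]] [[0.5436 0.0045 0.112 ]]
short [[ 0.5097 -0.2237  0.045 ]] [[ 0.512  -0.2217  0.045 ]]
stock top scene [[0.4247 0.2373 0.034 ]
 [0.4185 0.2561 0.034 ]
 [0.5493 0.2643 0.034 ]
 [0.5418 0.2871 0.034 ]]
stock top side [[0.417  0.2543 0.034 ]
 [0.5204 0.2805 0.034 ]
 [0.5419 0.2763 0.034 ]]
blade top [[0.5266 0.2806 0.11  ]] [[0.5309 0.2807 0.11  ]]
bottom heel [[0.542  0.2741 0.    ]
 [0.5386 0.2932 0.    ]]
```

Candidates for the square (scene pixels): A (298,185) at y≈0.26, B (316,152) at y≈0.38, C (344,183) at y≈0.40 and D (367,227) at y≈0.37. A is farthest to the robot's right, and the crops show it has a stock with a blade at its +x end. The tall pin is at the +y end of the plate, near (0.539, 0.004), and the short pin is at the −y end. Next I'll go above the plate with the tool heading along the line of the pins.

>>> {"api": "send_rows", "payload": {
  "moves": [
    [0.0377,-0.0173,-0.002,0],
    [0.0377,-0.0173,-0.002,0],
    [0.0377,-0.0173,-0.002,0],
    [0.0377,-0.0173,-0.002,0],
    [0.0377,-0.0173,-0.002,0],
    [0.0377,-0.0173,-0.002,0],
    [0.0377,-0.0173,-0.002,0],
    [0.0377,-0.0173,-0.002,0],
    [0.0377,-0.0173,-0.002,0],
    [0.0377,-0.0173,-0.002,0],
    [0.0377,-0.0173,-0.002,0],
    [0.0377,-0.0173,-0.002,0]
  ],
  "claw": -1
}}

```text
clock: 1.35
eef_pos: [0.5358, -0.0598, 0.2551]
tool_rot: [0.974, 0.228, -0.0, 0.0]
ft_force: [0.9, -1.2, 0.8]
grip_width: 0.0
```

>>> {"api": "send_rows", "payload": {
  "moves": [
    [0,0,0,-1],
    [0,0,0,-1],
    [0,0,0,-1],
    [0,0,0,-1],
    [0,0,0,-1],
    [0,0,0,-1],
    [0,0,0,-1],
    [0,0,0,-1],
    [0,0,0,-1],
    [0,0,0,-1],
    [0,0,0,0],
    [0,0,0,0]
  ]
}}

```text
clock: 2.55
eef_pos: [0.535, -0.0613, 0.255]
tool_rot: [0.746, 0.666, -0.0, -0.0]
ft_force: [0.7, -0.1, -0.2]
grip_width: -0.0
```

```bash
python3 - <<'E'
from h import *
o=monitor.get_obs(); T=wT(o); print(o['clock'],o['eef_pos'],R.from_quat(o['tool_rot']).as_matrix(),o['ft_force'],o['joint_pos'],o['grip_width'])
p,d=save('wrist','w1'); np.save('pics/w1T.npy',T)
E
```

```text
2.55 [ 0.535  -0.0613  0.255 ] [[ 0.1128  0.9936 -0.0006]
 [ 0.9936 -0.1128  0.0001]
 [ 0.     -0.0006 -1.    ]] [ 0.6877 -0.1216 -0.187 ] [-0.114   0.3102  0.1603  1.4215  0.      1.5699] -4.368909092939894e-05
```

View pics/w1.png

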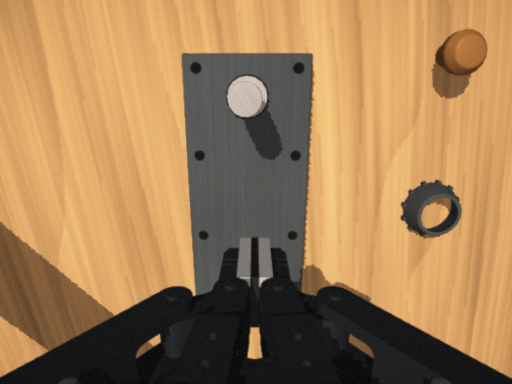

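```bash
python3 - <<'E'
from h import *
p=cv2.imread('pics/w1.png'); T=np.load('pics/w1T.npy')
cr=cv2.resize(p[45:185,175:325],(750,700),interpolation=cv2.INTER_CUBIC)[:600]; cv2.imwrite('pics/w1c.png',cr)
g=cv2.cvtColor(p,cv2.COLOR_BGR2GRAY).astype(float)
# bright blob = pin
m=((g>110)).astype(np.uint8); m[:, :195]=0; m[:,300:]=0; m[:60]=0; m[140:]=0
n,l,st,c=cv2.connectedComponentsWithStats(m); print(st[1:],c[1:])
# plate edges at rows via colour: plate dark, wood bright
L=[];Rr=[]
for r in range(62,225,6):
    row=g[r]; 
    x=np.arange(150,240); k=np.where((row[x[:-1]]>=90)&(row[x[1:]]<90))[0]; 
    if len(k): i=x[k[0]]; L.append((i+(row[i]-90)/(row[i]-row[i+1]),r))
    x=np.arange(280,340); k=np.where((row[x[:-1]]<80)&(row[x[1:]]>=80))[0]
    if len(k): i=x[k[-1]]; Rr.append((i+(80-row[i])/(row[i+1]-row[i]),r))
PL=onz('wrist',L,.02,T); PR=onz('wrist',Rr,.02,T)
for P in (PL,PR):
    f=cv2.fitLine(P[:,:2].astype(np.float32),cv2.DIST_HUBER,0,.01,.01).ravel(); print(f,np.degrees(np.arctan2(f[1],f[0])))
print(PL[:3],PR[:3])
print('top',onz('wrist',[(247,97)],.112,T))
E
```

```text
[[ 227   76   41   41 1286]] [[246.2621  95.7628]]
[ 0.1301  0.9915  0.4587 -0.0668] 82.52276
[ 0.1125  0.9937  0.598  -0.0555] 83.54269
[[0.4714 0.0489 0.02  ]
 [0.4706 0.0428 0.02  ]
 [0.4717 0.0365 0.02  ]] [[0.5984 0.0343 0.02  ]
 [0.6071 0.0272 0.02  ]
 [0.6068 0.0211 0.02  ]]
top [[0.5373 0.0072 0.112 ]]
```

View pics/w1c.png

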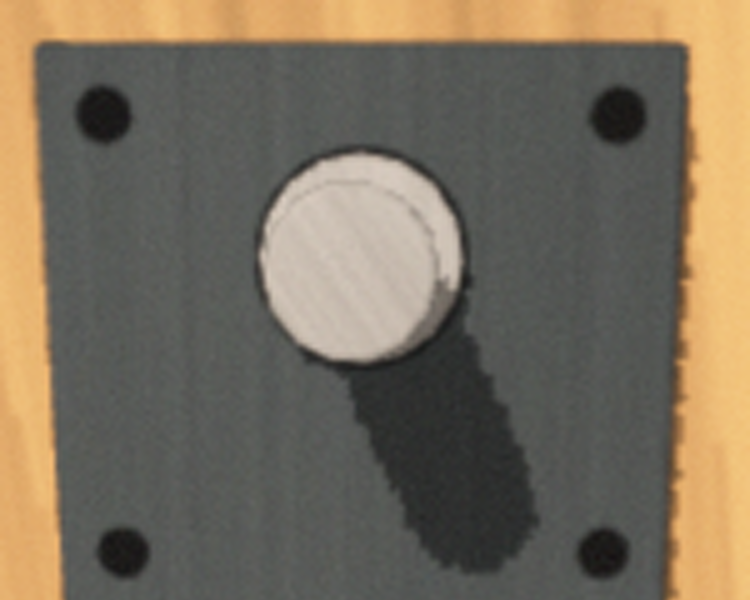

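```bash
python3 - <<'E'
from h import *
T=np.load('pics/w1T.npy')
print('top',onz('wrist',[(245,99.2)],.112,T),'shoulder',onz('wrist',[(247.2,96.4)],.032,T))
H=onz('wrist',[(195.6,68),(299,68),(199.6,155.4),(295.6,155.4)],.02,T); print(H)
a=(H[0]+H[1])/2;b=(H[2]+H[3])/2;print(a,b,np.degrees(np.arctan2(*(a-b)[1::-1])),np.degrees(np.arctan2(*(H[1]-H[0])[1::-1])),np.degrees(np.arctan2(*(H[3]-H[2])[1::-1])))
E
```

```text
top [[0.5354 0.0056 0.112 ]] shoulder [[0.5357 0.0058 0.032 ]]
[[ 0.4841  0.0412  0.02  ]
 [ 0.5941  0.0287  0.02  ]
 [ 0.4733 -0.0533  0.02  ]
 [ 0.583  -0.0658  0.02  ]]
[0.5391 0.0349 0.02  ] [ 0.5281 -0.0595  0.02  ] 83.40242243391017 -6.510573402056133 -6.494516084671868
```

>>> {"api": "send_rows", "payload": {
  "moves": [
    [0.0333,-0.0035,0.02,0],
    [0.0333,-0.0036,0.03,0],
    [0,0,0.04,0],
    [0,0,0.035,0],
    [0,0,0.01,0],
    [0,0,0,0]
  ]
}}

```text
clock: 3.2
eef_pos: [0.5342, 0.0057, 0.1189]
tool_rot: [0.745, 0.667, -0.001, -0.001]
ft_force: [-0.1, 0.5, 0.2]
grip_width: 0.0002
```

```bash
python3 - <<'E'
from h import *
o=monitor.get_obs(); print(o['clock'],o['eef_pos'],o['ft_force'])
p,d=save('side','d1'); cv2.imwrite('pics/d1c.png',cv2.resize(p[150:270,180:320],(700,600),interpolation=cv2.INTER_CUBIC))
E
```

```text
3.2 [0.5342 0.0057 0.1189] [-0.0623  0.5169  0.1741]
```

View pics/d1c.png

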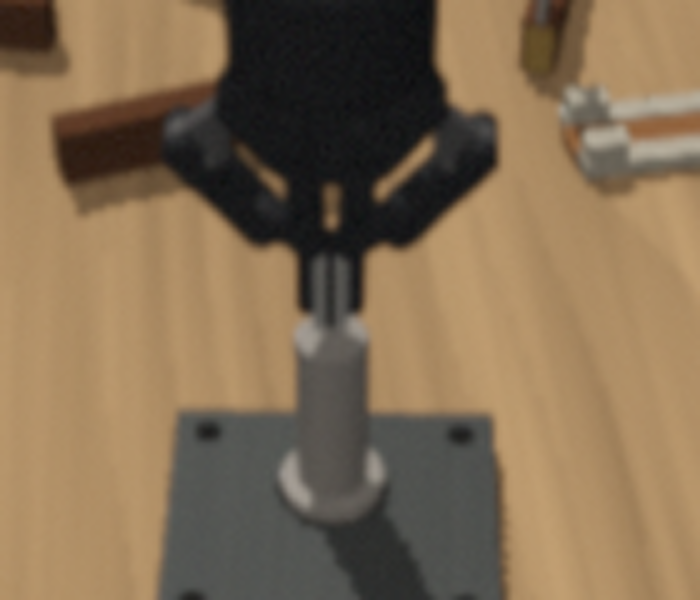

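The side view shows the fingertips centred just above the pin top, near (330,325) in the crop. Now I'll press.

>>> {"api": "send_rows", "payload": {
  "moves": [
    [0,0,0.002,0],
    [0,0,0.002,0],
    [0,0,0.002,0],
    [0,0,0.002,0],
    [0,0,0.002,0],
    [0,0,0.002,0],
    [0,0,0.002,0],
    [0,0,0.002,0]
  ]
}}

```text
clock: 4.05
eef_pos: [0.5355, 0.0057, 0.1048]
tool_rot: [0.745, 0.667, 0.0, 0.0]
ft_force: [-1.8, -0.6, 6.4]
grip_width: 0.0002
```

>>> {"api": "send_rows", "payload": {
  "moves": [
    [0,0,0.001,0],
    [0,0,0.001,0],
    [0,0,0.001,0],
    [0,0,0,0]
  ]
}}

```text
clock: 4.45
eef_pos: [0.5355, 0.0057, 0.1018]
tool_rot: [0.745, 0.667, 0.0, 0.0]
ft_force: [-1.2, -0.4, 4.0]
grip_width: -0.0
```

>>> {"api": "send_rows", "payload": {
  "moves": [
    [0,0,0.001,0],
    [0,0,0.001,0],
    [0,0,0.001,0],
    [0,0,0,0],
    [0,0,0,0]
  ]
}}

```text
clock: 4.95
eef_pos: [0.5356, 0.0057, 0.1]
tool_rot: [0.745, 0.667, 0.0, 0.0]
ft_force: [-4.2, 1.4, 11.5]
grip_width: -0.0003
```

>>> {"api": "send_rows", "payload": {
  "moves": [
    [0,0,0.001,0],
    [0,0,0.001,0],
    [0,0,0,0],
    [0,0,0,0],
    [0,0,0,0]
  ]
}}

```text
clock: 5.45
eef_pos: [0.5357, 0.0057, 0.0999]
tool_rot: [0.745, 0.667, 0.001, 0.001]
ft_force: [-7.4, -0.3, 23.2]
grip_width: 0.0002
```

>>> {"api": "send_rows", "payload": {
  "moves": [
    [0,0,-0.01,0],
    [0,0,-0.05,0],
    [0,0,-0.05,0],
    [0,0,-0.045,0],
    [0.0397,-0.0188,0,0],
    [0.0397,-0.0188,0,0],
    [0.0397,-0.0188,0,0],
    [0.0397,-0.0188,0,0],
    [0.0397,-0.0188,0,0],
    [0.0397,-0.0188,0,0]
  ]
}}

```text
clock: 6.45
eef_pos: [0.4491, 0.2565, 0.2511]
tool_rot: [0.745, 0.667, 0.0, 0.0]
ft_force: [0.6, 0.8, -0.5]
grip_width: 0.0002
```

>>> {"api": "send_rows", "payload": {
  "moves": [
    [0,0,0,1],
    [0,0,0,1],
    [0,0,0,1],
    [0,0,0,1],
    [0,0,0,1],
    [0,0,0,1],
    [0,0,0,1],
    [0,0,0,1],
    [0,0,0,1],
    [0,0,0,1],
    [0,0,0,1],
    [0,0,0,1],
    [0,0,0,0.2],
    [0,0,0,0]
  ],
  "claw": 1
}}

```text
clock: 7.85
eef_pos: [0.4781, 0.1883, 0.251]
tool_rot: [0.985, 0.17, -0.008, -0.028]
ft_force: [0.1, 0.0, 0.9]
grip_width: 0.0852
```

```bash
python3 - <<'E'
from h import *
o=monitor.get_obs(); T=wT(o); print(o['clock'],o['eef_pos'],R.from_quat(o['tool_rot']).as_matrix(),o['ft_force'],o['joint_pos'],o['grip_width'])
p,d=save('wrist','w2'); np.save('pics/w2T.npy',T)
p,d=save('side','d2'); cv2.imwrite('pics/d2c.png',cv2.resize(p[200:280,200:300],(700,560),interpolation=cv2.INTER_CUBIC))
E
```

```text
7.85 [0.4781 0.1883 0.251 ] [[ 0.942   0.3347 -0.0258]
 [ 0.3356 -0.9406  0.0517]
 [-0.0069 -0.0574 -0.9983]] [0.0948 0.0198 0.9324] [0.3413 0.266  0.0884 1.4002 0.0574 3.1406] 0.08524254816821408
```

View pics/w2.png

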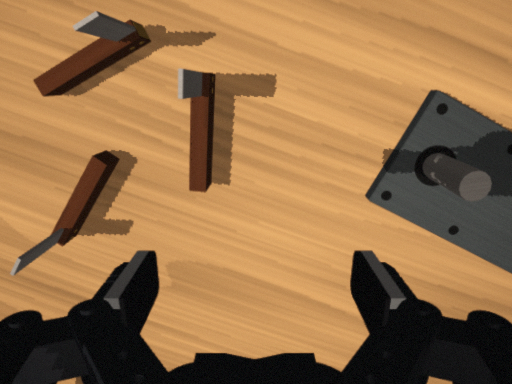

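View pics/d2c.png

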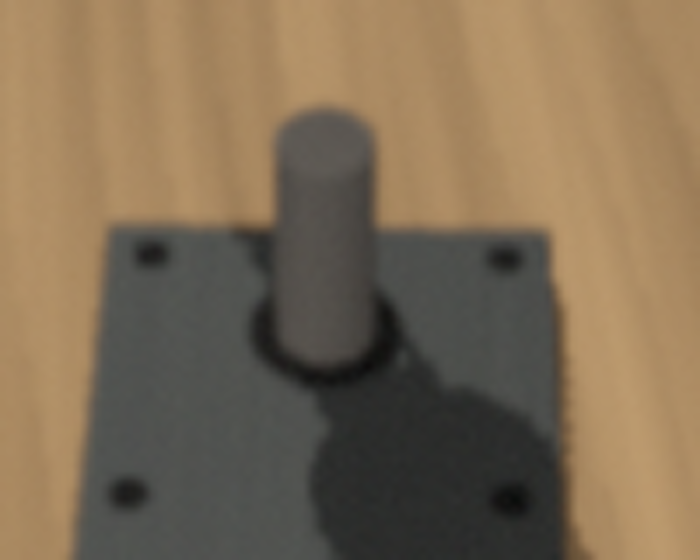

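```bash
python3 - <<'E'
from h import *
T=np.load('pics/w2T.npy'); p=cv2.imread('pics/w2.png')
print(proj('wrist',[[.48,.265,.034]],T))
c=p[55:205,160:240]; cv2.imwrite('pics/w2c.png',cv2.resize(c,(320,600),interpolation=cv2.INTER_CUBIC))
hsv=cv2.cvtColor(p,cv2.COLOR_BGR2HSV)
for q in [(200,130),(212,130),(200,180),(205,80),(225,130),(240,130)]: print(q,p[q[1],q[0]],hsv[q[1],q[0]])
E
```

```text
[[199.3144 133.2616]]
(200, 130) [30 49 94] [  9 174  94]
(212, 130) [14 24 41] [ 11 168  41]
(200, 180) [28 51 95] [ 10 180  95]
(205, 80) [18 23 46] [  5 155  46]
(225, 130) [ 49  80 115] [ 14 146 115]
(240, 130) [ 99 163 219] [ 16 140 219]
```

View pics/w2c.png

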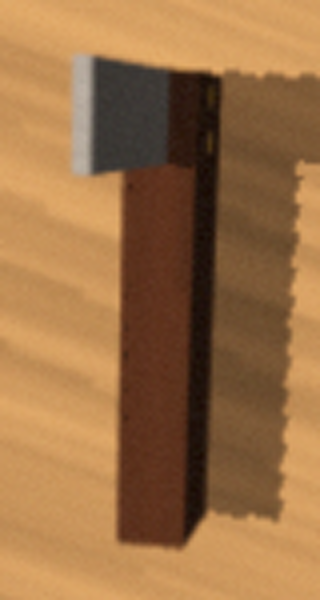

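>>> {"api": "send_rows", "payload": {
  "moves": [
    [0,0,0,-1],
    [0,0,0,-1],
    [0,0,0,-1],
    [0,0,0,-1],
    [0,0,0,-1],
    [0,0,0,-1],
    [0,0,0,-1],
    [0,0,0,-1],
    [0,0,0,-1],
    [0,0,0,-1],
    [0,0,0,-1],
    [0,0,0,-1],
    [0,0,0,-1],
    [0,0,0,-1],
    [0,0,0,-1]
  ]
}}

```text
clock: 9.45
eef_pos: [0.4773, 0.1905, 0.2513]
tool_rot: [0.601, 0.799, 0.013, -0.026]
ft_force: [-0.1, 0.5, 0.5]
grip_width: 0.0854
```

```bash
python3 - <<'E'
from h import *
o=monitor.get_obs();print(o['clock'],o['eef_pos'],R.from_quat(o['tool_rot']).as_matrix(),o['joint_pos'])
E
```

```text
9.45 [0.4773 0.1905 0.2513] [[-0.2756  0.9609 -0.0254]
 [ 0.9596  0.2765  0.0519]
 [ 0.0569 -0.0101 -0.9983]] [0.3458 0.2655 0.0886 1.4002 0.0575 1.6365]
```

The side view confirms the pin is home: no shoulder shows at the foot, only the dark bore ring. The turn ran joint 6 to its limit and left a 3.3° roll of the tool (joint 5 = 0.0575). The same push at the other end of joint 6 should take it out, so I'll turn back that way.

>>> {"api": "send_rows", "payload": {
  "moves": [
    [0,0,0,-1],
    [0,0,0,-1],
    [0,0,0,-1],
    [0,0,0,-1],
    [0,0,0,-1],
    [0,0,0,-1],
    [0,0,0,-1],
    [0,0,0,-1],
    [0,0,0,-1],
    [0,0,0,-1],
    [0,0,0,-1],
    [0,0,0,-1],
    [0,0,0,-1],
    [0,0,0,-1],
    [0,0,0,-1],
    [0,0,0,-1],
    [0,0,0,-1],
    [0,0,0,-1],
    [0,0,0,-1],
    [0,0,0,-1]
  ]
}}

```text
clock: 11.45
eef_pos: [0.4773, 0.1905, 0.2513]
tool_rot: [-0.347, 0.937, 0.029, -0.003]
ft_force: [0.3, 0.2, -0.7]
grip_width: 0.0852
```

>>> {"api": "send_rows", "payload": {
  "moves": [
    [0,0,0,-1],
    [0,0,0,-1],
    [0,0,0,-1],
    [0,0,0,-1],
    [0,0,0,-1],
    [0,0,0,-1],
    [0,0,0,-1],
    [0,0,0,-1],
    [0,0,0,-1],
    [0,0,0,-1],
    [0,0,0,-1],
    [0,0,0,-1],
    [0,0,0,-1],
    [0,0,0,-1],
    [0,0,0,-1],
    [0,0,0,-1],
    [0,0,0,-1],
    [0,0,0,-1],
    [0,0,0,-1],
    [0,0,0,-1]
  ]
}}

```text
clock: 13.45
eef_pos: [0.4773, 0.1905, 0.2513]
tool_rot: [0.976, -0.214, -0.018, -0.023]
ft_force: [0.9, -0.1, -0.2]
grip_width: 0.0857
```

>>> {"api": "send_rows", "payload": {
  "moves": [
    [0,0,0,-1],
    [0,0,0,-1],
    [0,0,0,-1],
    [0,0,0,-1],
    [0,0,0,-1],
    [0,0,0,-1],
    [0,0,0,-0.5]
  ]
}}

```text
clock: 14.15
eef_pos: [0.4773, 0.1904, 0.2513]
tool_rot: [0.994, 0.108, -0.01, -0.027]
ft_force: [0.7, -0.3, 0.1]
grip_width: 0.0854
```

```bash
python3 - <<'E'
from h import *
o=monitor.get_obs();print(o['clock'],o['eef_pos'],R.from_quat(o['tool_rot']).as_matrix(),o['joint_pos'])
E
```

```text
14.15 [0.4773 0.1904 0.2513] [[ 0.9765  0.2138 -0.0254]
 [ 0.2149 -0.9753  0.0519]
 [-0.0137 -0.0561 -0.9983]] [ 0.3457  0.2655  0.0886  1.4002  0.0575 -3.0123]
```

>>> {"api": "send_rows", "payload": {
  "moves": [
    [0,0,0,-1],
    [0,0,0,-1],
    [0,0,0,-1]
  ]
}}

```text
clock: 14.45
eef_pos: [0.4599, 0.2296, 0.2512]
tool_rot: [0.975, 0.223, -0.002, -0.011]
ft_force: [-0.4, 0.7, 0.1]
grip_width: 0.085
```

```bash
python3 - <<'E'
from h import *
o=monitor.get_obs();print(o['clock'],o['eef_pos'],R.from_quat(o['tool_rot']).as_matrix()[:,2],o['joint_pos'])
E
```

```text
14.45 [0.4599 0.2296 0.2512] [-0.0079  0.0204 -0.9998] [ 0.4501  0.2596  0.0816  1.3911  0.0218 -3.1404]
```

>>> {"api": "send_rows", "payload": {
  "moves": [
    [0,0,0,-0.6],
    [0,0,0,0]
  ]
}}

```text
clock: 14.65
eef_pos: [0.4511, 0.2454, 0.2513]
tool_rot: [0.97, 0.243, -0.0, -0.005]
ft_force: [0.4, 0.2, 0.2]
grip_width: 0.0853
```

```bash
python3 - <<'E'
from h import *
o=monitor.get_obs();print(o['clock'],o['eef_pos'],R.from_quat(o['tool_rot']).as_matrix()[:,2],o['joint_pos'])
E
```

```text
14.65 [0.4511 0.2454 0.2513] [-0.0028  0.0106 -0.9999] [ 0.492   0.2581  0.0799  1.3901  0.0106 -3.1406]
```

>>> {"api": "send_rows", "payload": {
  "moves": [
    [0,0,0,-0.55],
    [0,0,0,0]
  ]
}}

```text
clock: 14.85
eef_pos: [0.4449, 0.2562, 0.2513]
tool_rot: [0.966, 0.258, 0.002, 0.0]
ft_force: [-0.2, -0.3, -0.2]
grip_width: 0.0854
```

```bash
python3 - <<'E'
from h import *
o=monitor.get_obs();print(o['clock'],o['eef_pos'],R.from_quat(o['tool_rot']).as_matrix(),o['joint_pos'])
E
```

```text
14.85 [0.4449 0.2562 0.2513] [[ 0.8667  0.4988  0.0031]
 [ 0.4988 -0.8667  0.0005]
 [ 0.003   0.0011 -1.    ]] [ 0.5232  0.2574  0.0791  1.3895 -0.0011 -3.1406]
```

```bash
python3 - <<'E'
from h import *
T=np.load('pics/w2T.npy')
f=lambda q:[(160+x/4,55+y/4) for x,y in q]
P=onz('wrist',f([(124,175),(118,541),(193,175),(184,545),(168,72),(217,75)]),.034,T); print(P)
for a,b in ((0,1),(2,3)): d=P[a]-P[b]; print(np.degrees(np.arctan2(d[1],d[0])))
print('width',np.linalg.norm(P[1]-P[3]))
print('blade top',onz('wrist',f([(75,55),(75,174)]),.11,T))
E
```

```text
[[0.5118 0.2839 0.034 ]
 [0.4138 0.2569 0.034 ]
 [0.5179 0.2666 0.034 ]
 [0.4194 0.2387 0.034 ]
 [0.5404 0.2805 0.034 ]
 [0.5439 0.2682 0.034 ]]
15.414443464223794
15.822083055852637
width 0.01909923048829516
blade top [[0.5401 0.2838 0.11  ]
 [0.5174 0.2773 0.11  ]]
```

>>> {"api": "send_rows", "payload": {
  "moves": [
    [0,0,0,1],
    [0,0,0,1],
    [0,0,0,1],
    [0,0,0,1],
    [0,0,0,1],
    [0,0,0,1],
    [0,0,0,1],
    [0,0,0,1],
    [0,0,0,1],
    [0,0,0,1],
    [0,0,0,1],
    [0,0,0,1],
    [0,0,0,1],
    [0,0,0,1],
    [0,0,0,1],
    [0,0,0,1],
    [0,0,0,1]
  ]
}}

```text
clock: 16.55
eef_pos: [0.446, 0.2543, 0.2513]
tool_rot: [0.829, -0.559, 0.001, -0.001]
ft_force: [0.4, -0.5, 0.5]
grip_width: 0.0853
```

>>> {"api": "send_rows", "payload": {
  "moves": [
    [0,0,0,1],
    [0,0,0,1],
    [0,0,0,1],
    [0,0,0,1],
    [0,0,0,1],
    [0,0,0,1],
    [0,0,0,1],
    [0,0,0,1],
    [0,0,0,1],
    [0,0,0,1],
    [0,0,0,1],
    [0,0,0,1],
    [0,0,0,1],
    [0,0,0,1],
    [0,0,0,1],
    [0,0,0,1],
    [0,0,0,1],
    [0,0,0,0.28]
  ]
}}

```text
clock: 18.35
eef_pos: [0.4459, 0.2544, 0.2513]
tool_rot: [-0.115, 0.993, -0.0, 0.002]
ft_force: [-0.0, -0.5, -0.1]
grip_width: 0.0854
```

```bash
python3 - <<'E'
from h import *
o=monitor.get_obs(); T=wT(o); print(o['clock'],o['eef_pos'],R.from_quat(o['tool_rot']).as_matrix(),o['ft_force'],o['joint_pos'],o['grip_width'])
p,d=save('wrist','w3'); np.save('pics/w3T.npy',T)
E
```

```text
18.35 [0.4459 0.2544 0.2513] [[-0.9735 -0.2286  0.0033]
 [-0.2286  0.9735  0.0001]
 [-0.0032 -0.0007 -1.    ]] [-0.0365 -0.5043 -0.0639] [ 0.5193  0.2574  0.0791  1.3896 -0.0016  0.2887] 0.08543958896572171
```

View pics/w3.png

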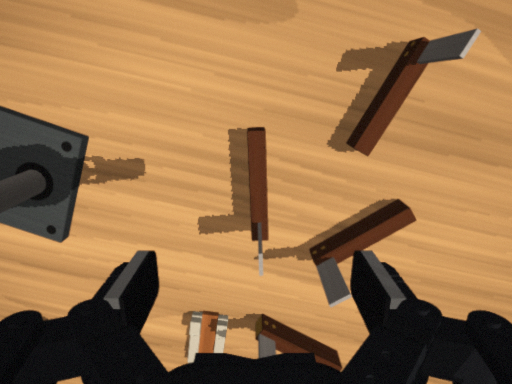

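```bash
python3 - <<'E'
from h import *
T=np.load('pics/w3T.npy'); p=cv2.imread('pics/w3.png')
cv2.imwrite('pics/w3c.png',cv2.resize(p[115:285,200:320],(420,595),interpolation=cv2.INTER_CUBIC))
hsv=cv2.cvtColor(p,cv2.COLOR_BGR2HSV)
for x in range(238,276,2): print(x,p[150,x],p[210,x])
E
```

```text
238 [ 57  89 123] [ 55  90 127]
240 [ 54  88 123] [ 52  86 122]
242 [ 51  86 121] [ 55  88 125]
244 [ 53  85 119] [ 55  90 124]
246 [ 52  86 120] [ 55  89 125]
248 [27 44 79] [ 54  88 121]
250 [33 50 93] [31 53 83]
252 [27 49 92] [30 49 87]
254 [26 49 95] [22 42 86]
256 [28 50 95] [27 51 95]
258 [29 50 95] [25 48 93]
260 [28 50 93] [32 51 95]
262 [27 47 92] [28 48 93]
264 [31 50 94] [30 50 91]
266 [ 66 107 154] [ 35  57 100]
268 [ 91 151 206] [ 94 151 205]
270 [ 97 155 209] [ 96 157 213]
272 [ 93 153 209] [100 161 216]
274 [ 95 156 209] [100 160 215]
```

View pics/w3c.png

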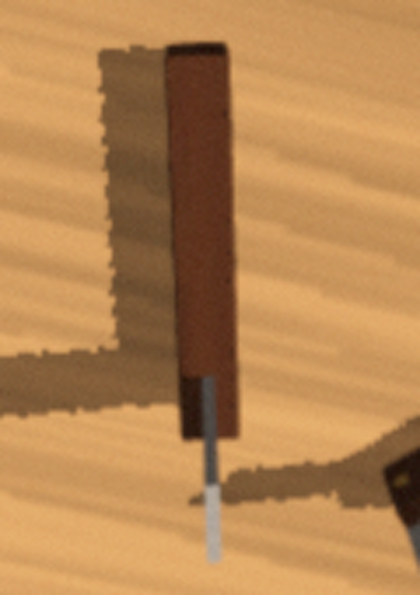

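```bash
python3 - <<'E'
from h import *
T=np.load('pics/w3T.npy'); p=cv2.imread('pics/w3.png').astype(float)
r=p[:,:,2]; L=[];Rr=[]
for v in range(134,220,4):
    row=r[v]
    x=np.arange(238,260); k=np.where((row[x[:-1]]>=107)&(row[x[1:]]<107))[0]; i=x[k[-1]] if len(k) else None
    if i: L.append((i+(row[i]-107)/(row[i]-row[i+1]),v))
    x=np.arange(258,276); k=np.where((row[x[:-1]]<150)&(row[x[1:]]>=150))[0]; i=x[k[0]] if len(k) else None
    if i: Rr.append((i+(150-row[i])/(row[i+1]-row[i]),v))
res=[]
for E in (L,Rr):
    P=onz('wrist',E,.034,T); f=cv2.fitLine(P[:,:2].astype(np.float32),cv2.DIST_HUBER,0,.01,.01).ravel(); f=f if f[0]>0 else np.r_[-f[:2],f[2:]]
    res.append(f); print(f,np.degrees(np.arctan2(f[1],f[0])))
a,b=res; n=np.array([-a[1],a[0]]); print('width',(b[2:]-a[2:])@n)
f=lambda q:[(200+x/3.5,115+y/3.5) for x,y in q]
P=onz('wrist',f([(168,55),(228,56),(182,438),(238,438)]),.034,T); print(P)
print('len',np.linalg.norm(P[0]-P[2]),np.linalg.norm(P[1]-P[3]),'mid',P.mean(0), 'dir',np.degrees(np.arctan2(*((P[2]+P[3])-(P[0]+P[1]))[1::-1])))
print('blade top',onz('wrist',f([(213,562),(213,486)]),.11,T))
E
```

```text
[0.966  0.2585 0.4633 0.25  ] 14.978826
[0.9646 0.2636 0.471  0.2737] 15.284878
width 0.020881865
[[0.4182 0.2402 0.034 ]
 [0.4143 0.2582 0.034 ]
 [0.5429 0.2736 0.034 ]
 [0.5385 0.2921 0.034 ]]
len 0.12902638591613227 0.12874130546205775 mid [0.4785 0.2661 0.034 ] dir 15.145567876904172
blade top [[0.5418 0.2829 0.11  ]
 [0.5188 0.2773 0.11  ]]
```

>>> {"api": "send_rows", "payload": {
  "moves": [
    [0,0,0,-0.34],
    [-0.0184,0.0025,0,0],
    [0,0,0.045,0],
    [0,0,0.045,0],
    [0,0,0.045,0],
    [0,0,0.04,0],
    [0,0,0.03,0],
    [0,0,0,0]
  ]
}}

```text
clock: 19.2
eef_pos: [0.4599, 0.2599, 0.042]
tool_rot: [-0.134, 0.991, -0.002, -0.003]
ft_force: [-1.1, -0.5, 0.6]
grip_width: 0.0855
```

```bash
python3 - <<'E'
from h import *
o=monitor.get_obs(); T=wT(o); print(o['clock'],o['eef_pos'],R.from_quat(o['tool_rot']).as_matrix(),o['ft_force'])
p,d=save('side','d3'); cv2.imwrite('pics/d3c.png',cv2.resize(p[60:200,120:320],(800,560),interpolation=cv2.INTER_CUBIC))
E
```

```text
19.2 [0.4599 0.2599 0.042 ] [[-0.9643 -0.2647 -0.0054]
 [-0.2647  0.9643 -0.0048]
 [ 0.0064 -0.0032 -1.    ]] [-1.1307 -0.5465  0.5542]
```

View pics/d3c.png

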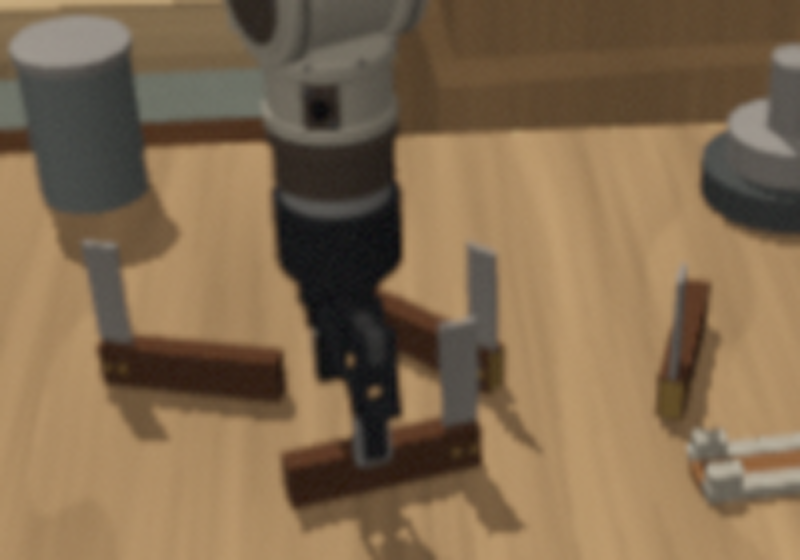

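>>> {"api": "send_rows", "payload": {
  "moves": [
    [0,0,0.02,0],
    [0,0,0.018,0],
    [0,0,0,0]
  ]
}}

```text
clock: 19.55
eef_pos: [0.4636, 0.2621, 0.0087]
tool_rot: [-0.133, 0.991, -0.0, 0.001]
ft_force: [0.2, -0.6, -0.0]
grip_width: 0.0857
```

```bash
python3 - <<'E'
from h import *
o=monitor.get_obs(); T=wT(o); print(o['clock'],o['eef_pos'],R.from_quat(o['tool_rot']).as_matrix(),o['ft_force'])
p,d=save('wrist','w4')
E
```

```text
19.55 [0.4636 0.2621 0.0087] [[-0.9644 -0.2643  0.0029]
 [-0.2643  0.9644 -0.0001]
 [-0.0028 -0.0008 -1.    ]] [ 0.2367 -0.6052 -0.0313]
```

View pics/w4.png

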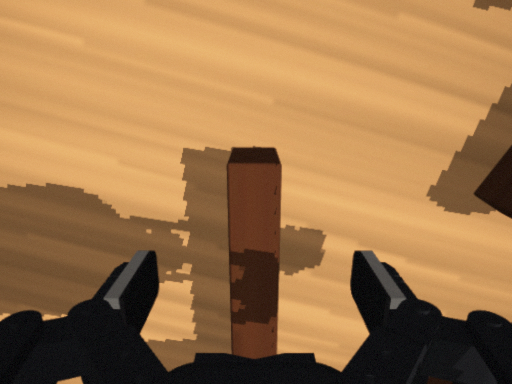

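The stock sits centred between the open fingers (254 against 255 px) and parallel to them. Now I'll close on it.

>>> {"api": "send_rows", "payload": {
  "moves": [
    [0,0,0.003,0],
    [0,0,0,0]
  ]
}}

```text
clock: 19.8
eef_pos: [0.4646, 0.2629, 0.0069]
tool_rot: [-0.133, 0.991, 0.0, 0.003]
ft_force: [-0.1, -0.1, 0.7]
grip_width: 0.0854
```

>>> {"api": "send_rows", "payload": {
  "moves": [
    [0,0,0,0],
    [0,0,0,0],
    [0,0,0,0],
    [0,0,0,0],
    [0,0,0,0],
    [0,0,0,0],
    [0,0,0,0],
    [0,0,0,0]
  ],
  "claw": -1
}}

```text
clock: 20.6
eef_pos: [0.4637, 0.2623, 0.0056]
tool_rot: [-0.133, 0.991, -0.0, 0.002]
ft_force: [-1.2, -1.3, 3.2]
grip_width: 0.019
```

>>> {"api": "send_rows", "payload": {
  "moves": [
    [0,0,-0.02,0],
    [0,0,-0.04,0],
    [0,0,-0.04,0],
    [0,0,-0.04,0],
    [0,0,0,-1],
    [0,0,0,-1],
    [0,0,0,-1],
    [0,0,0,-1],
    [0,0,0,-1],
    [0,0,0,-1],
    [0,0,0,-1],
    [0,0,0,-1],
    [0,0,0,-1],
    [0,0,0,-1],
    [0,0,0,-1],
    [0,0,0,-0.89],
    [0,0,0,0]
  ]
}}

```text
clock: 22.3
eef_pos: [0.4623, 0.2618, 0.1444]
tool_rot: [-0.665, 0.747, -0.001, 0.0]
ft_force: [0.3, 0.5, -1.9]
grip_width: 0.0192
```

```bash
python3 - <<'E'
from h import *
o=monitor.get_obs(); M=R.from_quat(o['tool_rot']).as_matrix(); print(o['clock'],o['eef_pos'],M,o['ft_force'],o['grip_width'],np.degrees(np.arctan2(M[1,0],M[0,0])))
d=np.array([.5229,-.1036])-o['eef_pos'][:2]; print(d@M[:2,0],d@M[:2,1])
p,_=save('side','d4'); cv2.imwrite('pics/d4c.png',cv2.resize(p[20:220,120:340],(660,600),interpolation=cv2.INTER_CUBIC))
E
```

```text
22.3 [0.4623 0.2618 0.1444] [[-0.1146 -0.9934  0.0013]
 [-0.9934  0.1146 -0.0009]
 [ 0.0008 -0.0014 -1.    ]] [ 0.2825  0.4874 -1.9449] 0.01917805495604457 -96.57953821298617
0.3560765834694064 -0.10204742358608515
```

View pics/d4c.png

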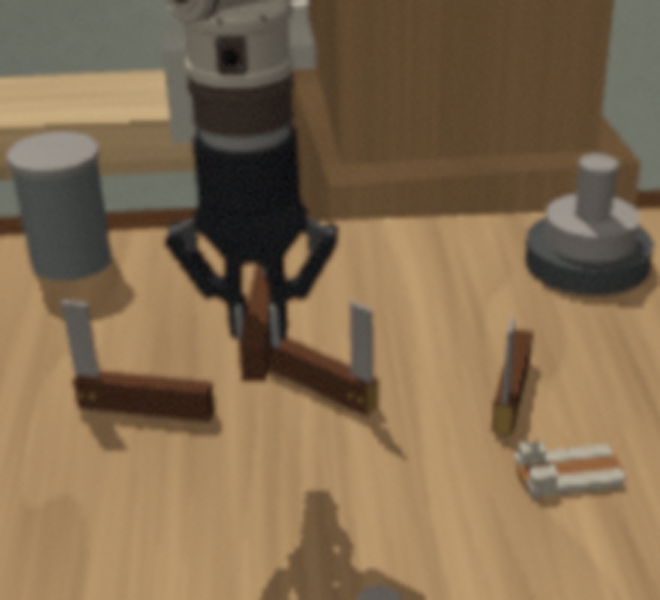

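>>> {"api": "send_rows", "payload": {
  "moves": [
    [0.0396,-0.0113,0,0],
    [0.0396,-0.0113,0,0],
    [0.0396,-0.0113,0,0],
    [0.0396,-0.0113,0,0],
    [0.0396,-0.0113,0,0],
    [0.0396,-0.0113,0,0],
    [0.0396,-0.0114,0,0],
    [0.0396,-0.0114,0,0],
    [0.0396,-0.0114,0,0],
    [0,0,0,0],
    [0,0,0.035,0],
    [0,0,0.035,0],
    [0,0,0.025,0],
    [0,0,0,0],
    [0,0,0,0]
  ]
}}

```text
clock: 23.85
eef_pos: [0.5236, -0.1029, 0.0504]
tool_rot: [-0.665, 0.747, -0.0, 0.001]
ft_force: [0.5, -0.6, -2.1]
grip_width: 0.0189
```

```bash
python3 - <<'E'
from h import *
o=monitor.get_obs(); M=R.from_quat(o['tool_rot']).as_matrix(); T=wT(o); np.save('pics/w5T.npy',T); print(o['clock'],o['eef_pos'],o['ft_force'],o['grip_width'],np.degrees(np.arctan2(M[1,0],M[0,0])))
p,_=save('side','d5'); cv2.imwrite('pics/d5c.png',cv2.resize(p[180:380,150:340],(570,600),interpolation=cv2.INTER_CUBIC))
p,_=save('scene','s5'); cv2.imwrite('pics/s5c.png',cv2.resize(p[120:270,100:300],(800,600),interpolation=cv2.INTER_CUBIC))
save('wrist','w5')
E
```

```text
23.85 [ 0.5236 -0.1029  0.0504] [ 0.5391 -0.575  -2.0653] 0.018878462508968498 -96.58491633489832
```

View pics/d5c.png

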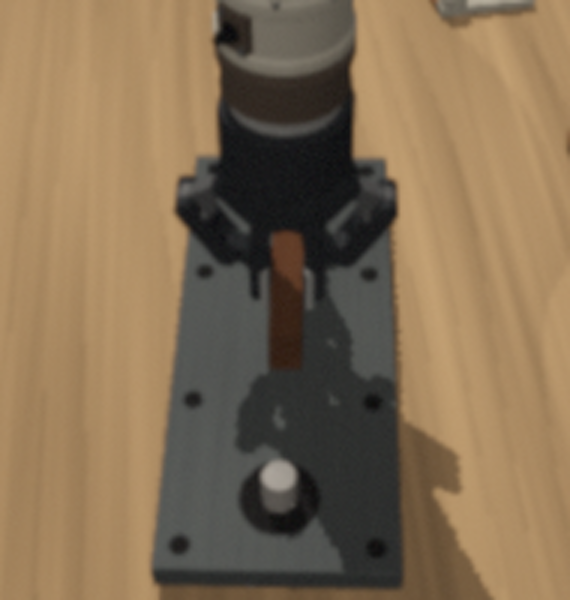

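View pics/s5c.png

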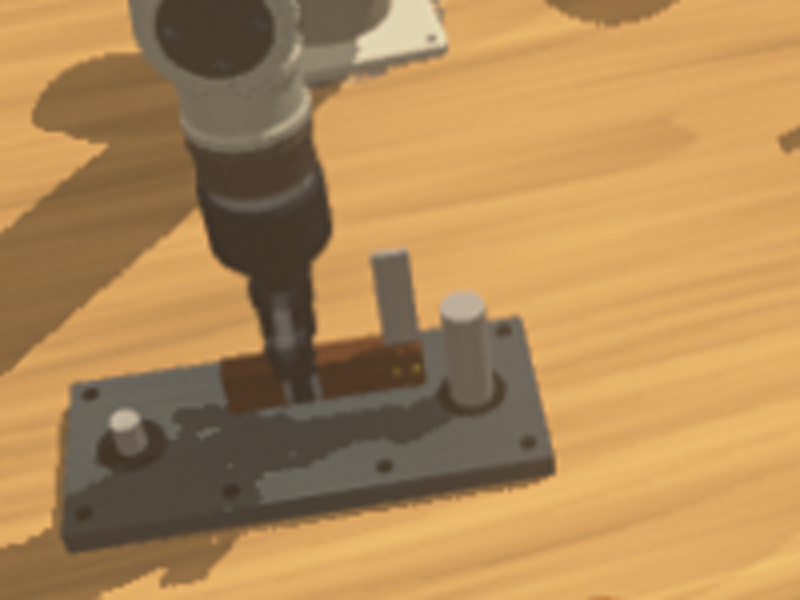

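View pics/w5.png

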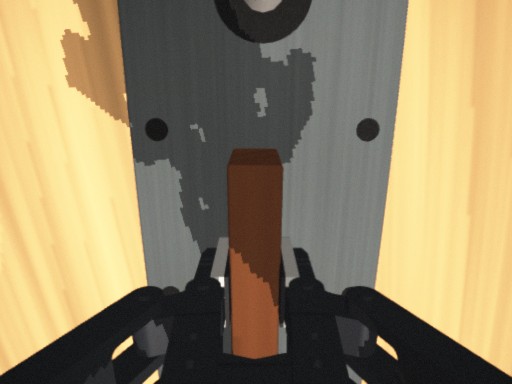

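```bash
python3 - <<'E'
from h import *
T=np.load('pics/w5T.npy'); p=cv2.imread('pics/w5.png'); g=cv2.cvtColor(p,cv2.COLOR_BGR2GRAY)
def hole(x,y):
    w=g[y-16:y+17,x-16:x+17]; m=(w<40).astype(np.uint8); n,l,st,c=cv2.connectedComponentsWithStats(m); k=l[16,16]; return (x-16+c[k][0],y-16+c[k][1])
h=[hole(156,129),hole(368,129)]; print(h)
H=onz('wrist',h,.02,T); u=np.array([.1141,.9935]); n=np.array([.9935,-.1141])
mid=H.mean(0)[:2]; print(H,mid, 'dist',np.linalg.norm(H[0]-H[1]), 'dir',np.degrees(np.arctan2(*(H[1]-H[0])[1::-1])))
pin=np.array([.5355,.0057]); print('lat pin vs holes mid',(pin-mid)@n)
S=[]
b=p[:,:,2].astype(float)-p[:,:,0]
for v in range(170,215,5):
    row=b[v]; x=np.where(row[200:310]>22)[0]+200; S.append((x.min(),v));S.append((x.max()+0.,v))
P=onz('wrist',S,.0788,T); L=P[0::2];Rr=P[1::2]; C=(L+Rr)/2
print('w',np.linalg.norm(L-Rr,axis=1)[:4]); print('stock lateral vs holes mid',(C[:,:2]-mid)@n); d=C[0]-C[-1]; print(np.degrees(np.arctan2(d[1],d[0])))
tcp=np.array([.5236,-.1029]); print('tcp lateral vs holes',(tcp-mid)@n,'vs pin',(tcp-pin)@n,'along',(pin-tcp)@u)
# scene/side check of short pin line
s=onz('wrist',[(263,2)],.045,T); print(s)
E
```

```text
[(np.float64(156.14609571788412), np.float64(129.13350125944584)), (np.float64(368.0729927007299), np.float64(129.37226277372264))]
[[ 0.5682 -0.1642  0.02  ]
 [ 0.4593 -0.1516  0.02  ]] [ 0.5137 -0.1579] dist 0.1096487210408441 dir 173.40035573566092
lat pin vs holes mid 0.002958579181991541
w [0.0194 0.0195 0.0196 0.0197]
stock lateral vs holes mid [0.0038 0.0038 0.0038 0.0038 0.0038 0.004  0.0038 0.0038 0.0038]
-96.56978786838374
tcp lateral vs holes 0.003527189181991519 vs pin 0.0005686099999999782 along 0.10925189
[[ 0.508  -0.2113  0.045 ]]
```

```bash
cat > side_lat.py <<'E'
from h import *
def run(fn,tcpz,rows,bottomrow=None):
    p=cv2.imread(f'pics/{fn}.png'); g=cv2.cvtColor(p,cv2.COLOR_BGR2GRAY).astype(float)
    M=[]
    for z,pairs in [(0,[((150+193/3,180+399/3),(150+373/3,180+401/3)),((150+179/3,180+544/3),(150+376/3,180+547/3))])]:
        for a,b in pairs:
            c=[]
            for x,y in (a,b):
                x,y=int(round(x)),int(round(y)); w=g[y-6:y+7,x-7:x+8]; wt=np.clip(np.median(w)-12-w,0,None); yy,xx=np.mgrid[-6:7,-7:8]
                rr=(xx**2+yy**2)<30; wt=wt*rr; c.append((x+(wt*xx).sum()/wt.sum(),y+(wt*yy).sum()/wt.sum()))
            H=onz('side',c,.02); M.append(H.mean(0)[:2]); print(c,'d',np.linalg.norm(H[0]-H[1]),M[-1])
    d=M[0]-M[1]; print('midline dir',np.degrees(np.arctan2(d[1],d[0]))); u=d/np.linalg.norm(d); n=np.array([u[1],-u[0]])
    b=(p[:,:,2].astype(float)-p[:,:,0])
    zt=tcpz-.0056+.034
    for v in rows:
        row=b[v]; xs=np.where(row[225:265]>14)[0]+225
        # subpixel half level
        def edge(i0,s):
            hi=20.; return i0
        P=onz('side',[(xs.min()-.5,v),(xs.max()+.5,v)],zt); c=P.mean(0)[:2]; print(v,xs.min(),xs.max(),'w',np.linalg.norm(P[0]-P[1]),'lat',(c-M[0])@n, c)
E
python3 - <<'E'
from side_lat import *
run('d5',.0504,range(260,280,2))
p=cv2.imread('pics/d5.png'); b=p[:,:,2].astype(int)-p[:,:,0]; 
for v in (262,268,290,296): print(v,b[v,232:258])
cv2.imwrite('pics/d5z.png',cv2.resize(p[240:320,205:285],(600,600),interpolation=cv2.INTER_NEAREST))
E
```

```text
[(np.float64(213.87207872078721), np.float64(312.70848708487085)), (np.float64(273.7892976588629), np.float64(313.7123745819398))] d 0.11022289921354105 [ 0.5166 -0.1568]
[(np.float64(209.3145780051151), np.float64(361.16283034953113)), (np.float64(274.98591549295776), np.float64(362.41971830985915))] d 0.1100851980089382 [ 0.5057 -0.2516]
midline dir 83.43701690202508
260 240 250 w 0.02067687015897115 lat 0.000329177756276662 [ 0.5258 -0.0796]
262 240 251 w 0.02245322825169318 lat 0.001401648226862069 [ 0.5263 -0.0846]
264 240 251 w 0.022350531249925167 lat 0.0015330419641794752 [ 0.5259 -0.0894]
266 240 251 w 0.02224883314769048 lat 0.0016632099735046967 [ 0.5255 -0.0942]
268 241 251 w 0.020302683089812264 lat 0.0027146780880367583 [ 0.526 -0.099]
270 240 250 w 0.02021070330032318 lat 0.001001294659342925 [ 0.5237 -0.1035]
272 240 250 w 0.020120151985323406 lat 0.0011320062541120412 [ 0.5233 -0.1082]
274 240 251 w 0.0218517467277685 lat 0.0021719742679791256 [ 0.5238 -0.1129]
276 240 251 w 0.021754833221804708 lat 0.002296272904217973 [ 0.5234 -0.1175]
278 240 250 w 0.01985363641218138 lat 0.0015170319761405049 [ 0.5221 -0.1219]
262 [-4 -1 -3 -4 -3 -4 -1  4 24 49 55 54 56 55 58 56 57 55 47 22  3  0  0 -2
 -1  0]
268 [ 0 -2 -2 -1 -2 -1 -1  1 14 38 51 56 55 56 59 58 56 53 44 18  2  0 -2 -2
 -1 -1]
290 [ 1  0  0  1  2  2  5 15 26 33 32 34 34 34 33 32 33 30 18  3  1  1 -1 -1
  1 -1]
296 [ 0  0  1  0  1  1  2 13 22 30 29 30 29 30 28 30 31 31 17  4  2  0  1  0
  2  2]
```

View pics/d5z.png

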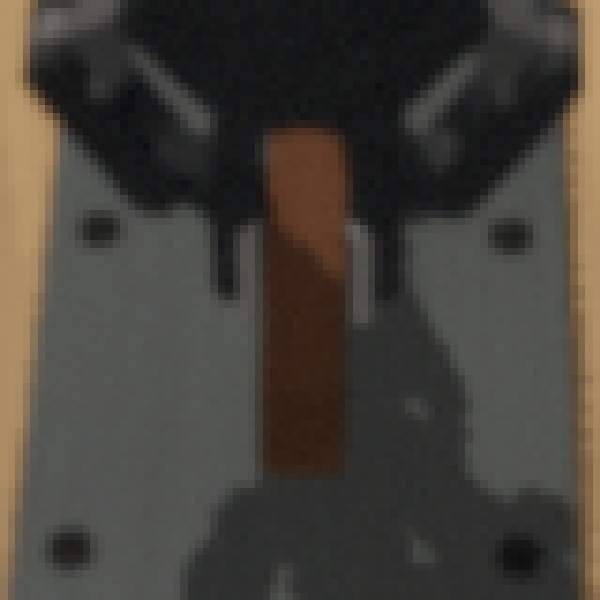

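Against the plate's holes in the side view, the stock sits about 1.6–2 mm towards +x of the plate's midline. The wrist camera, averaged over its two opposite headings, says about 2 mm. I'll shift it and lower it close to the plate, then check again.

>>> {"api": "send_rows", "payload": {
  "moves": [
    [0,0.0018,0.01,0],
    [0,0,0.011,0],
    [0,0,0,0],
    [0,0,0,0]
  ]
}}

```text
clock: 24.4
eef_pos: [0.5215, -0.1032, 0.0288]
tool_rot: [-0.665, 0.747, -0.0, 0.001]
ft_force: [-0.7, 0.1, -1.4]
grip_width: 0.019
```

```bash
python3 - <<'E'
from side_lat import *
o=monitor.get_obs(); M=R.from_quat(o['tool_rot']).as_matrix(); np.save('pics/w6T.npy',wT(o)); print(o['clock'],o['eef_pos'],o['ft_force'],M[:,2])
save('side','d6'); save('wrist','w6'); save('scene','s6')
zt=o['eef_pos'][2]-.0056+.034
p=cv2.imread('pics/d6.png'); b=p[:,:,2].astype(float)-p[:,:,0]
cv2.imwrite('pics/d6z.png',cv2.resize(p[240:320,205:285],(600,600),interpolation=cv2.INTER_NEAREST))
m0=np.array([.5166,-.1568]); n=np.array([.9935,-.1141]); 
for v in range(258,306,3):
    row=b[v,230:262]; h=np.percentile(row,85)/2
    i=np.where(row>h)[0]
    if len(i)<5: continue
    l,r=i[0],i[-1]
    xl=l-(row[l]-h)/(row[l]-row[l-1]); xr=r+(row[r]-h)/(row[r]-row[r+1]); P=onz('side',[(230+xl,v),(230+xr,v)],zt); c=P.mean(0)[:2]; print(v,230+xl,230+xr,np.linalg.norm(P[0]-P[1]),'lat',(c-m0)@n,c[1])
s=cv2.imread('pics/s6.png'); cv2.imwrite('pics/s6c.png',cv2.resize(s[150:240,150:260],(733,600),interpolation=cv2.INTER_CUBIC))
E
```

```text
24.4 [ 0.5215 -0.1032  0.0288] [-0.7259  0.1212 -1.3767] [ 0.0017  0.0005 -1.    ]
264 239.86666666666667 247.2 0.014145071997187524 lat -0.002854323469367469 -0.07099078135860215
267 239.47592592592594 249.1575 0.01854780357555933 lat -0.0011274803065257019 -0.07854440809628238
270 239.24 249.54545454545456 0.01960969820379772 lat -0.0007699787701912032 -0.08587120918851487
273 239.153125 249.6965909090909 0.019928115105688052 lat -0.0005003291519682652 -0.09309320296631357
276 239.73375 249.51354166666667 0.01836177992631595 lat 7.837735607719987e-05 -0.1002493175859332
279 239.61875 249.564 0.01854912480309077 lat 0.00021859864068878146 -0.10727237964686728
282 239.01346153846154 249.913 0.020195734625175443 lat 0.00017939363748985747 -0.11418852624076903
285 238.6153846153846 249.72222222222223 0.020445839152071987 lat -0.000165518329916842 -0.12098714420236498
288 238.7 249.28571428571428 0.019360628293019246 lat -0.00028947608826352354 -0.12771939804964266
291 238.46153846153845 249.33333333333334 0.019756389101148884 lat -0.00026551164262468324 -0.13438097756918863
294 238.345 249.255 0.019699647375820747 lat -0.0002455932819709131 -0.1409589010883328
297 238.15384615384616 249.13333333333333 0.01969984879564174 lat -0.0003317945850041761 -0.14744542070388308
300 237.98636363636365 249.09583333333333 0.01980805726993495 lat -0.0003208594163721931 -0.15386128894800966
303 238.1675 249.12045454545455 0.019407471793169484 lat 5.366996302704755e-05 -0.16023298959348173
```

View pics/s6c.png

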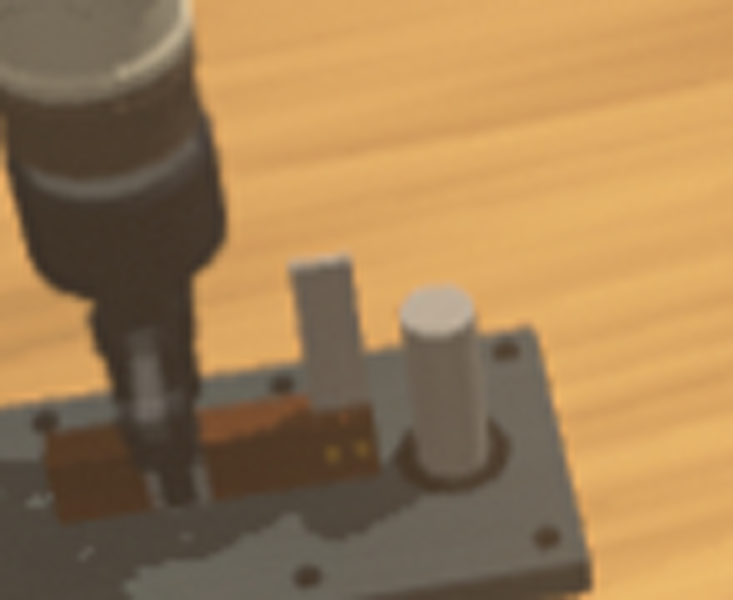

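View pics/d6z.png

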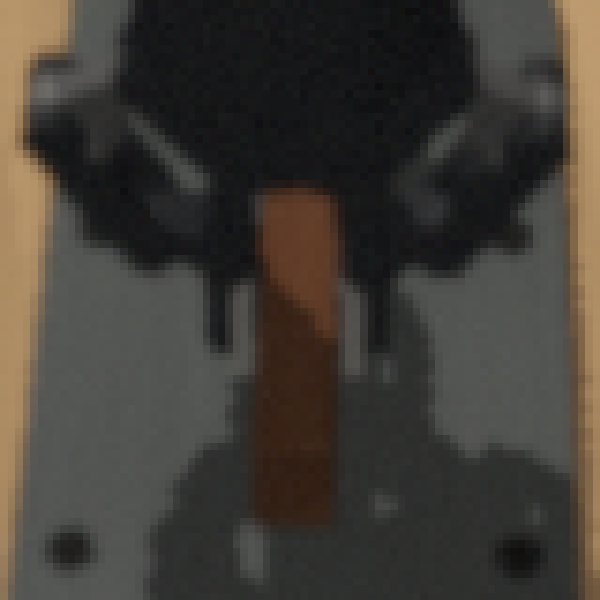

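View pics/w6.png

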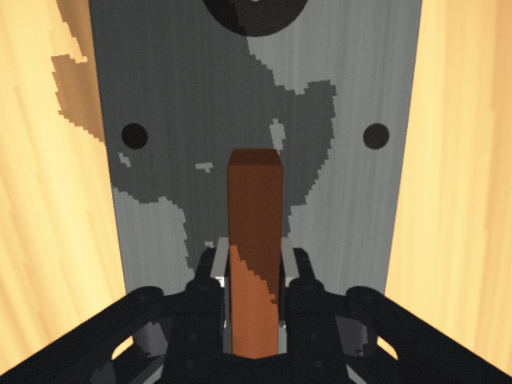

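The side view puts the stock within 0.3 mm of the midline, and the wrist view agrees (hole mid 255.3 against stock mid 255.5 px). Now I'll lower it to light contact.

>>> {"api": "send_rows", "payload": {
  "moves": [
    [0,0,0.002,0],
    [0,0,0.0015,0],
    [0,0,0,0],
    [0,0,0,0]
  ]
}}

```text
clock: 24.95
eef_pos: [0.5221, -0.1033, 0.026]
tool_rot: [-0.665, 0.746, -0.001, 0.001]
ft_force: [-0.4, 0.1, -2.5]
grip_width: 0.0191
```

>>> {"api": "send_rows", "payload": {
  "moves": [
    [-0.004,0,0.0005,0],
    [-0.004,0,0,0],
    [-0.003,0,0,0],
    [0,0,0,0],
    [0,0,0,0]
  ]
}}

```text
clock: 25.45
eef_pos: [0.5237, -0.0917, 0.0256]
tool_rot: [-0.666, 0.746, -0.001, 0.002]
ft_force: [-0.7, 0.5, 0.2]
grip_width: 0.0191
```

>>> {"api": "send_rows", "payload": {
  "moves": [
    [-0.001,0,0,0],
    [-0.001,0,0,0],
    [-0.001,0,0,0],
    [0,0,0,0],
    [0,0,0,0]
  ]
}}

```text
clock: 25.95
eef_pos: [0.524, -0.0896, 0.0257]
tool_rot: [-0.665, 0.747, -0.001, 0.001]
ft_force: [-0.3, -1.9, 2.4]
grip_width: 0.0195
```

>>> {"api": "send_rows", "payload": {
  "moves": [
    [-0.001,0,0,0],
    [-0.001,0,0,0],
    [0,0,0,0],
    [0,0,0,0]
  ]
}}

```text
clock: 26.35
eef_pos: [0.5241, -0.0883, 0.0256]
tool_rot: [-0.665, 0.747, -0.002, 0.001]
ft_force: [0.1, -5.5, 1.5]
grip_width: 0.0192
```

>>> {"api": "send_rows", "payload": {
  "moves": [
    [0,0,0.001,0],
    [0,0,0.001,0],
    [-0.001,0,0,0],
    [-0.001,0,0,0],
    [0,0,0,0],
    [0,0,0,0]
  ]
}}

```text
clock: 26.95
eef_pos: [0.5241, -0.0883, 0.0255]
tool_rot: [-0.665, 0.747, -0.003, -0.0]
ft_force: [-5.9, -9.9, 15.0]
grip_width: 0.0191
```

```bash
python3 - <<'E'
from side_lat import *
o=monitor.get_obs(); M=R.from_quat(o['tool_rot']).as_matrix(); np.save('pics/w7T.npy',wT(o)); print(o['clock'],o['eef_pos'],o['ft_force'],M)
save('side','d7'); save('wrist','w7'); s,_=save('scene','s7')
cv2.imwrite('pics/s7c.png',cv2.resize(s[150:240,150:260],(733,600),interpolation=cv2.INTER_CUBIC))
zt=.054
p=cv2.imread('pics/d7.png'); b=p[:,:,2].astype(float)-p[:,:,0]
cv2.imwrite('pics/d7z.png',cv2.resize(p[200:320,195:295],(500,600),interpolation=cv2.INTER_CUBIC))
m0=np.array([.5166,-.1568]); n=np.array([.9935,-.1141]); 
for v in range(270,306,3):
    row=b[v,230:262]; h=np.percentile(row,85)/2
    i=np.where(row>h)[0]
    if len(i)<5: continue
    l,r=i[0],i[-1]
    xl=l-(row[l]-h)/(row[l]-row[l-1]); xr=r+(row[r]-h)/(row[r]-row[r+1]); P=onz('side',[(230+xl,v),(230+xr,v)],zt); c=P.mean(0)[:2]; print(v,np.linalg.norm(P[0]-P[1]),'lat',(c-m0)@n,c[1])
E
```

```text
26.95 [ 0.5241 -0.0883  0.0255] [-5.9298 -9.8877 15.0204] [[-0.1164 -0.9932  0.0039]
 [-0.9932  0.1163 -0.0055]
 [ 0.0051 -0.0045 -1.    ]]
270 0.01827164288608572 lat 0.0008436716275197542 -0.08340189118681884
273 0.017875927515971928 lat 0.000810873255262833 -0.09063263954570033
276 0.019951428203762077 lat 0.0009753597527269619 -0.0977874506583688
279 0.019885691402218967 lat 0.0006099863213864572 -0.10479930549116939
282 0.019163721880896968 lat 0.0004263640468926508 -0.11173707540473207
285 0.019486996947565664 lat 0.0005194705486971935 -0.11861199499818131
288 0.020145857875867233 lat 0.0004899540574732943 -0.125388352510405
291 0.019759972289757347 lat 0.0004595008380982968 -0.13207900166178158
294 0.02009242215781723 lat 0.0005643819677812554 -0.13869895266086144
297 0.019143618578617842 lat 0.0008465207114455381 -0.14525333324068387
300 0.018954785902093353 lat 0.0010435739855906522 -0.1517197346718623
303 0.018131097547448377 lat 0.0016855153403987073 -0.1581492348586496
```

View pics/s7c.png

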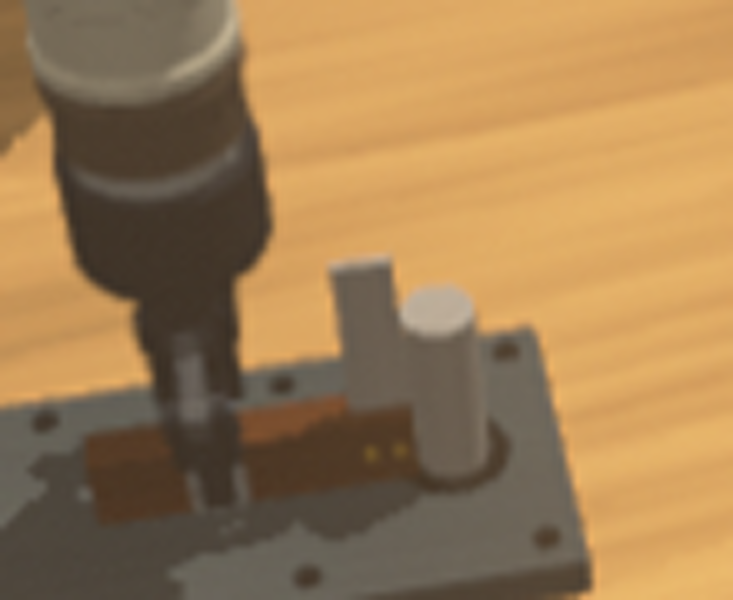

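View pics/w7.png

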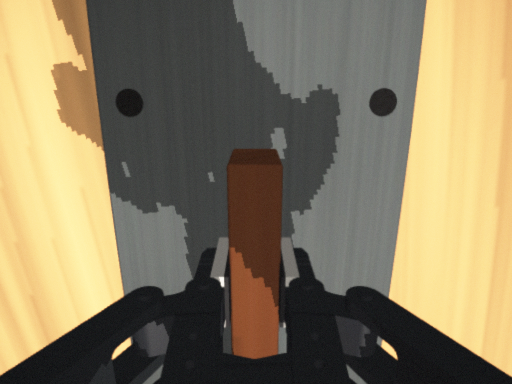

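>>> {"api": "send_rows", "payload": {
  "moves": [
    [0,0.001,0,0],
    [-0.001,0,0,0],
    [-0.001,0,0.001,0],
    [0,0,0,0],
    [0,0,0,0],
    [0,0,0,0]
  ]
}}

```text
clock: 27.7
eef_pos: [0.5242, -0.0882, 0.0255]
tool_rot: [-0.664, 0.748, -0.006, -0.001]
ft_force: [-6.7, -14.8, 19.8]
grip_width: 0.0194
```

```bash
python3 - <<'E'
from side_lat import *
o=monitor.get_obs(); M=R.from_quat(o['tool_rot']).as_matrix(); print(o['clock'],o['eef_pos'],o['ft_force'],M,o['grip_width'],np.degrees(np.arctan2(M[1,0],M[0,0])))
save('side','d8'); save('wrist','w8'); s,_=save('scene','s8')
cv2.imwrite('pics/s8c.png',cv2.resize(s[150:240,150:260],(733,600),interpolation=cv2.INTER_CUBIC))
zt=.054
p=cv2.imread('pics/d8.png'); b=p[:,:,2].astype(float)-p[:,:,0]
cv2.imwrite('pics/d8z.png',cv2.resize(p[200:320,195:295],(500,600),interpolation=cv2.INTER_CUBIC))
m0=np.array([.5166,-.1568]); n=np.array([.9935,-.1141]); q=[]
for v in range(279,298,2):
    row=b[v,230:262]; h=np.percentile(row,85)/2
    i=np.where(row>h)[0]
    l,r=i[0],i[-1]
    xl=l-(row[l]-h)/(row[l]-row[l-1]); xr=r+(row[r]-h)/(row[r]-row[r+1]); P=onz('side',[(230+xl,v),(230+xr,v)],zt); c=P.mean(0)[:2]; q.append((c-m0)@n)
print(np.array(q))
E
```

```text
27.7 [ 0.5242 -0.0882  0.0255] [ -6.7294 -14.8126  19.8088] [[-0.1178 -0.993   0.0057]
 [-0.993   0.1178 -0.0096]
 [ 0.0089 -0.0068 -0.9999]] 0.019385510771815585 -96.76769007955896
[0.0006 0.0004 0.0005 0.0005 0.0005 0.0004 0.0004 0.0005 0.0006 0.0007]
```

View pics/s8c.png

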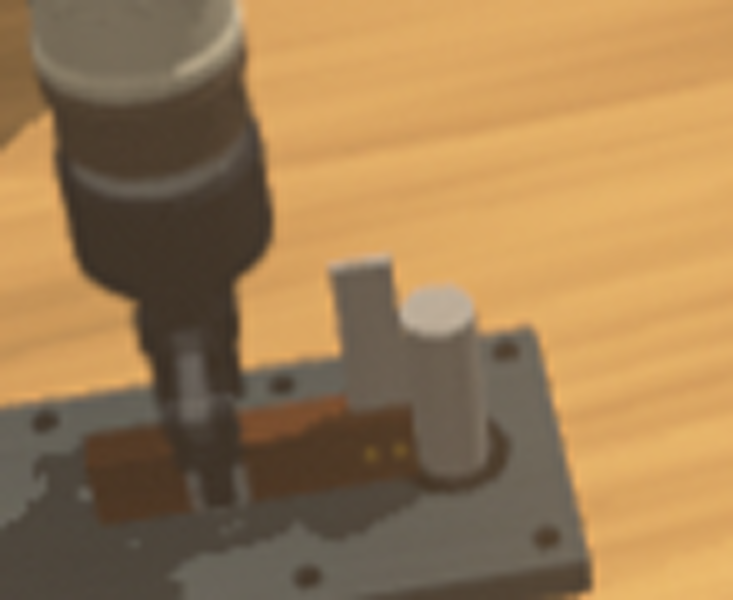

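View pics/d8z.png

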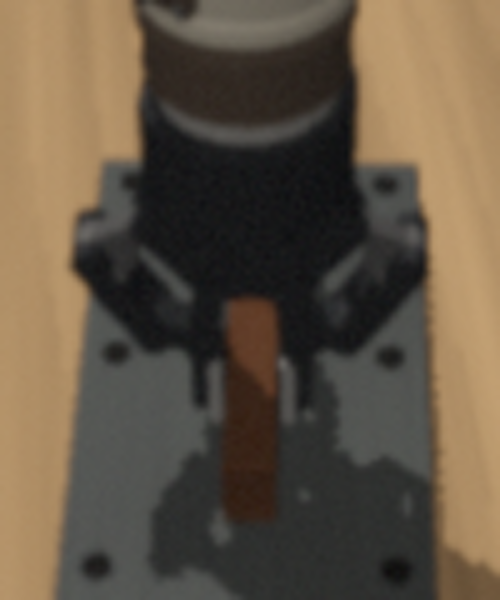

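>>> {"api": "send_rows", "payload": {
  "moves": [
    [0,0.0015,0,0],
    [-0.001,0,0,0],
    [0,0,0,0],
    [0,0,0,0],
    [0,0,0,0]
  ]
}}

```text
clock: 28.35
eef_pos: [0.5241, -0.0883, 0.0256]
tool_rot: [-0.664, 0.748, -0.007, -0.001]
ft_force: [-3.0, -17.6, 16.1]
grip_width: 0.0188
```

```bash
python3 - <<'E'
from side_lat import *
o=monitor.get_obs(); M=R.from_quat(o['tool_rot']).as_matrix(); print(o['clock'],o['eef_pos'],o['ft_force'],o['ft_torque'],M[:,2],o['grip_width'],np.degrees(np.arctan2(M[1,0],M[0,0])))
save('side','d9')
p=cv2.imread('pics/d9.png'); b=p[:,:,2].astype(float)-p[:,:,0]
m0=np.array([.5166,-.1568]); n=np.array([.9935,-.1141]); q=[]
for v in range(279,298,2):
    row=b[v,230:262]; h=np.percentile(row,85)/2
    i=np.where(row>h)[0]
    l,r=i[0],i[-1]
    xl=l-(row[l]-h)/(row[l]-row[l-1]); xr=r+(row[r]-h)/(row[r]-row[r+1]); P=onz('side',[(230+xl,v),(230+xr,v)],.054); c=P.mean(0)[:2]; q.append((c-m0)@n)
print(np.array(q),np.mean(q))
E
```

```text
28.35 [ 0.5241 -0.0883  0.0256] [ -3.0446 -17.6145  16.1214] [-2.9608  0.7693  0.1557] [ 0.0081 -0.0119 -0.9999] 0.018815853532901224 -96.8178875200569
[0.0004 0.0003 0.0003 0.0004 0.0003 0.0002 0.0003 0.0005 0.0004 0.0008] 0.0003905780353481155
```

```bash
python3 - <<'E'
from h import *
tcp={'d5':(.5236,-.1029,.0504),'d6':(.5215,-.1032,.0288),'d7':(.5241,-.0883,.0255),'d8':(.5242,-.0882,.0255),'d9':(.5241,-.0883,.0256)}
u=np.array([.1141,.9935])
for k,t in tcp.items():
    p=cv2.imread(f'pics/{k}.png').astype(float); b=p[:,:,2]-p[:,:,0]
    xy=np.array(t[:2])-.0501*u; zb=t[2]-.0056
    e=proj('side',[[*xy,zb],[*xy,zb+.034],[*xy,zb+.002]])
    c=int(round(e[0,0])); col=b[:,c-3:c+4].mean(1); 
    r0=int(e[0,1]); seg=col[r0-5:r0+8]; hi=col[r0-8:r0-3].mean(); lo=col[r0+5:r0+9].mean(); h=(hi+lo)/2
    i=[j for j in range(r0-5,r0+8) if col[j]>=h and col[j+1]<h][0]; eb=i+(col[i]-h)/(col[i]-col[i+1])
    # top/end-face edge: red channel
    red=p[:,c-3:c+4,2].mean(1); r1=int(e[1,1]); hi2=red[r1-7:r1-3].mean(); lo2=red[r1+4:r1+8].mean(); h2=(hi2+lo2)/2
    i2=[j for j in range(r1-5,r1+6) if red[j]>=h2 and red[j+1]<h2]; et=[round(j+(red[j]-h2)/(red[j]-red[j+1]),2) for j in i2]
    print(k,e[:,1],'bottom',round(eb,2),'res',round(eb-e[0,1],2),'top',et,'px/2mm',round(e[0,1]-e[2,1],2),'res top',[round(x-e[1,1],2) for x in et], hi2,lo2)
E
```

```text
d5 [303.4595 292.1131 302.8115] bottom 302.63 res -0.83 top [np.float64(291.54)] px/2mm 0.65 res top [np.float64(-0.57)] 55.857142857142854 51.107142857142854
d6 [310.5394 299.6349 309.9164] bottom 309.56 res -0.98 top [np.float64(299.98)] px/2mm 0.62 res top [np.float64(0.35)] 56.035714285714285 50.714285714285715
d7 [304.6869 293.789  304.0639] bottom 303.79 res -0.9 top [np.float64(293.9)] px/2mm 0.62 res top [np.float64(0.11)] 55.42857142857143 50.5
d8 [304.6379 293.7396 304.0148] bottom 303.78 res -0.86 top [np.float64(293.82)] px/2mm 0.62 res top [np.float64(0.08)] 55.607142857142854 50.464285714285715
d9 [304.6558 293.756  304.0327] bottom 303.72 res -0.93 top [np.float64(293.81)] px/2mm 0.62 res top [np.float64(0.05)] 56.107142857142854 50.785714285714285
```

>>> {"api": "send_rows", "payload": {
  "moves": [
    [0,0,0.001,0],
    [0,0,0,0],
    [0,0,0,0],
    [0,0,0,0],
    [0,0,0,0]
  ]
}}

```text
clock: 28.9
eef_pos: [0.5241, -0.0883, 0.0255]
tool_rot: [-0.664, 0.748, -0.007, -0.001]
ft_force: [-5.4, -19.2, 22.5]
grip_width: 0.0195
```

```bash
python3 - <<'E'
from h import *
o=monitor.get_obs(); M=R.from_quat(o['tool_rot']).as_matrix(); print(o['clock'],o['eef_pos'],o['ft_force'],M[:,2],o['grip_width'])
s,_=save('scene','s10'); p,_=save('side','d10'); cv2.imwrite('pics/s10c.png',cv2.resize(s[165:225,180:240],(600,600),interpolation=cv2.INTER_CUBIC))
b=p[:,:,2].astype(float)-p[:,:,0]; print(b[299:309,241:248].mean(1))
E
```

```text
28.9 [ 0.5241 -0.0883  0.0255] [ -5.3978 -19.2072  22.5275] [ 0.0085 -0.0119 -0.9999] 0.01954290960054749
[30.1429 29.5714 30.1429 29.     24.     11.1429  2.7143  0.4286  0.1429
  0.1429]
```

View pics/s10c.png

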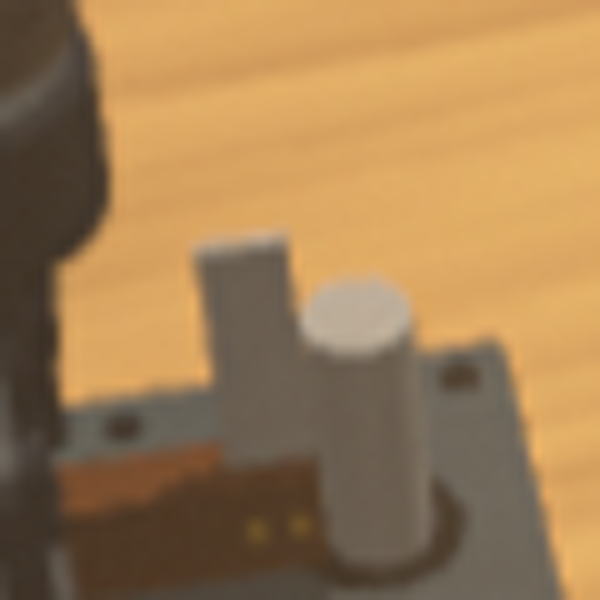

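```bash
python3 - <<'E'
from h import *
n=np.array([.9935,-.1141]);u=np.array([.1141,.9935])
B=onz('scene',[(180+28.6-.45,165+23.6-.45),(180+19.6-.45,165+25-.45)],.13)[:,:2]; P=onz('scene',[(180+35.7-.45,165+31.6-.45)],.10)[0,:2]
print(B,P); print('lat',(B-P)@n,'along',(B-P)@u)
E
```

```text
[[ 0.5342 -0.01  ]
 [ 0.5318 -0.0328]] [0.5367 0.0053]
lat [-0.0008 -0.0005] along [-0.0155 -0.0384]
```

The scene view puts the top of the blade's back edge 15.5 mm from the pin's axis (should be 15) and within 1 mm of its middle. The forces are steady, so I'm handing in.

```bash
python3 - <<'E'
from h import *
print(order.job_done()); o=monitor.get_obs(); print(o['clock'],o['eef_pos'],o['ft_force'],o['grip_width'])
E
```

```text
the job is handed in; nothing more can be done
None
the job is handed in; nothing more can be done
```

I pressed the tall pin home and set the right-most square (at y ≈ 0.27) upright on the plate. It is held in the corner against the pin, and I handed the job in at about 29 s of the 54 s allowed.

- **Pin:** the tip stopped at z = 0.0999 with 23 N on it, which is the hard stop. The pictures show no shoulder left above the plate.
- **Force:** at hand-in the square was pressed about 22 N down and 19 N against the pin, with about 5 N sideways left over. Extra push no longer moved the tool.
- **Fit against the pin:** the scene view puts the blade's back edge 15.5 mm from the pin's axis, where 15 mm is expected. The stock's free end did not lift, to within about 0.2 mm.
- **Centring:** the side view puts the stock +0.4 mm from the plate's midline, and the scene view puts the blade about −0.7 mm from the pin's middle. These disagree in sign, but both are under 1 mm.

**What went wrong or disagreed:**
- One turn ran joint 6 to its limit (3.1406) and left a 3.3° tool tilt. I removed it by turning into the opposite limit, which cost about 9 s.
- The wrist camera's position for the plate midline differed by 3 mm between its two opposite headings, so I centred the square by the side view instead.
- Under the final push the tool leans about 0.8° from the vertical, and the square's heading is about 0.3° off.

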